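# Sort drill bushings on a plug gauge and lock the right ones into a drilling jig

### The arm

A 6-joint arm with a two-finger parallel gripper is mounted at the origin on the work surface. World frame = base frame: x ahead of the robot, y to its left, z up, the work surface at z = 0. Lengths are in m, angles in rad, forces in N, time in s.
With the tool pointing down it reaches from about 0.35 to 0.775 m from the base axis. Payload 7.3 kg.
Tool frame: the origin (TCP) lies at the very end of the fingers, on their centre line; the grasp point (between the pads) lies 19 mm behind it; z points along the fingers, y is the line along which they close (so a half turn about z gives the same grasp; the last joint's range is limited). The gripper opens to 92 mm and grips with 3 to 60 N. Pads are 19 mm wide; open, the fingers measure 130 mm over their backs; the gripper's body (75 mm by 190 mm) begins 47 mm behind the grasp point.
Start: joints at [1.184, 0.342, 1.524, -0, 1.275, -0.146], TCP at [0.125, 0.51, 0.227] pointing down, gripper open.
Joint ranges: [-2.53, 2.53], [-0.77, 2.02], [0.04, 2.7], [-1, 4.14], [0.28, 2.66], [-3.11, 3.11]. Speed limits (rad/s): [2.57, 2.57, 3.14, 3.14, 3.14, 3.14].

### API

Orientations are given as [roll, pitch, yaw] about the fixed x, y, z axes, in that order (R = Rz(yaw) Ry(pitch) Rx(roll)).
In Python, from cell import telemetry, eyes, job gives the robot as it stands.
- The arm moves only by the tool apply_moves, never from a script. Its arguments are lists of equal length, an entry for each row: "delta_pos": the shift along the world's x, y, z each as a share of 0.4 m, from -1 to 1, a list of three; "dr": the turn, a rotation vector about the world's x, y, z each as a share of 0.5 rad, from -1 to 1, a list of three; "jaw": the opening, from 0 (shut) to 1 (fully open). A call has 1 to 8 rows; each row is the pose to reach, as a shift and turn from the pose commanded when the call began; what a row does not reach only later rows make up. A row lasts 1/12 s, in which the tool goes at most 41.7 mm and 7.16 degrees, less where a joint would pass 70% of its speed; a pose out of reach is approached as far as the arm can. A call with a number of a shift or a turn outside -1 to 1 is refused whole. A call with a gripper value outside its range is refused whole. The fingers move at their own pace and stop on an object; "force" is the grip in N (left out, the last holds). Time passes only in rows, so rows that repeat a pose let the fingers close. It gives the time, the measured TCP pose, the force, the opening and the grip force at its end, in the units of the state.
- telemetry.observe(): the state, without advancing time (a new reading comes with each control period).
- eyes.read_camera(name): name is "side" or "top" or "wrist"; returns the picture (420x560x3 uint8, red, green, blue); there is no depth.
- eyes.camera_model(name): a dict with "vertical_fov" (degrees; the focal length in pixels is half the picture's height over the tangent of half this angle, whatever the lens; pixels are square), "cx", "cy" (the principal point, pixels), "rvec" (rotation vector, rad) and "tvec" (3), from world to camera coordinates, as OpenCV has them; the wrist camera has in their place "hand_eye" (4x4, takes a point from camera to tool coordinates, whose origin is the TCP and whose axes are the flange's). Camera axes: x right, y down, z forward; pixel columns grow to the right and rows downward; lengths in m; the calibration is good to about 2 mm. A picture is of the moment at which its call begins: read the wrist's pose just before it. camera_model takes no time and is no camera call.
- job.hand_in(): hands the job in; it is judged then, once.
The state is a dict: "time": time; "qpos": joint angles; "qvel": joint speeds; "joint_efforts": joint torques, N m; "tool_pos": TCP position; "tool_rot": TCP orientation; "contact_force": force on the tool from outside, world axes, zero at the start; "torque": the same for the moment, N m; "opening": finger opening in m; "grip_force": force on a finger pad.
Only numpy, scipy, OpenCV 4.12 (cv2) and the standard library are available. Lean on these libraries where they do the work, as an engineer would, in place of code of your own. Each camera call takes 0.05 s, during which the arm holds its last target. There are 200 camera calls.

### The job

Set up the drilling jig: every loose drill bushing whose bore slides all the way down over the gauge pin goes into a hole of the jig plate (any free hole, one each), notch at the lock screw, pushed fully home and then turned clockwise as seen from above, up to its stop, so that its ledge is locked under the screw head. Stand every bushing that will not go over the pin upright on the floor of the wooden tray. Try them on the gauge gently, never forcing one onto the pin, and leave everything else on the bench where it lies.

Things in the scene. Friction and masses are not known exactly. Their poses are not given: they have to be found in the camera images.
- bushing_a: Loose drill bushing, standing on its foot: a steel tube, body 36 mm in diameter and 18 mm long (its lowest 5 mm taper to a 32.4 mm foot), above it an aluminium head 52 mm in diameter and 12 mm high; 0.15 kg. Bore right through, 24 or 20.5 mm: only the gauge pin tells for sure. Origin: foot centre; z up; x to the middle of the notch in the head. May be absent (None), as may the others.
- bushing_b: Drill bushing, outwardly like bushing_a, bore 24 or 20.5 mm. Rim of every bushing's head, anticlockwise seen from above, 0 deg = its x axis: from -35 to 33 deg a notch right through its height, cut in to the body; from 33 to 82 deg a ledge only 6 mm high; from 82 to 325 deg the full 12 mm height.
- bushing_c: Drill bushing, outwardly like bushing_a, bore 24 or 20.5 mm. Every bushing's head has two parallel flats to grip by, 47 mm apart and 22 mm wide, facing 120 deg and 300 deg anticlockwise (seen from above) from its x axis.
- bushing_d: Drill bushing, outwardly like bushing_a, bore 24 or 20.5 mm.
- bushing_e: Drill bushing, outwardly like bushing_a, bore 24 or 20.5 mm.
- bushing_f: Drill bushing, outwardly like bushing_a, bore 24 or 20.5 mm.
- jig: Fixed drilling jig: aluminium plate 125 mm (x) by 280 mm (y), 22 mm thick, on corner feet, top face 52 mm above the bench, over a wooden blank. Origin: centre of its underside on the bench; x points roughly away from the robot. Three holes along y, 85 mm apart, 37.5 mm bore. A screw beside each hole.
- hole_1 (a point): Centre of the mouth of the jig's right-hand (-y) hole, level with the plate's top; axes as the jig's. A seated bushing's foot is 18 mm below this point, its head resting on the plate.
- hole_2 (a point): The same point of the middle hole. Beside each hole, 32 mm from its centre towards the jig's +x, stands a fixed lock screw: shank 8 mm thick, head 20 mm in diameter, its underside 8 mm and its top 13 mm above the plate.
- hole_3 (a point): The same point of the left-hand (+y) hole. A bushing goes down only with its x axis (notch) within about 12 deg of the direction from hole to screw; turned clockwise from there its ledge passes under the screw head and it stops at about 66 deg. It turns freely; only friction holds it.
- gauge: Fixed plug gauge: a round steel base 60 mm in diameter and 12 mm high with an upright steel pin 22 mm in diameter on its centre. Origin: centre of the underside of the base, on the bench; z up.
- pin_tip (a point): Top end of the gauge pin, 54 mm above the bench and 42 mm above the gauge's base; its top 6.5 mm taper to 15 mm in diameter. A bushing of 24 mm bore slides down to the base; one of 20.5 mm catches on the taper, its foot about 5 mm below this point.
- tray: Fixed open wooden tray, 130 mm (x) by 220 mm (y), 30 mm high, walls and floor 6 mm thick. Origin: centre of its underside on the bench.
- gouge_a: Bystander: the carving gouge at the right of the bushings, about 230 mm long.
- finial: Bystander: a small carved finial, 76 mm high.
- wax_tin: Bystander: a flat round tin, 71 mm across.
- sanding_block: Bystander: a cork sanding block, 65 by 110 mm.
- wedge: Bystander: a small stepped wooden wedge, 70 mm long.
- drill_bit: Bystander: a drill bit lying down, 145 mm long.
Not all that is in view belongs to the job. Leave any blue look-alike of the bushing_a alone. What is shaped like the bushing_f but pink is not meant.

How it is judged:
By the outcome, as a careful person would: the job done as asked, in the order asked, and still so for the second after the job is handed in, with the robot touching nothing.
Of bushing_a, bushing_b, bushing_c, bushing_d, bushing_e, bushing_f only 4 to 6 are there at a start; the rules pass over those that are not, and their reading is None.
At some moment in a run one of bushing_a, bushing_b, bushing_c, bushing_d, bushing_e, bushing_f may be knocked a few centimetres aside while the robot is not near it.
It also fails if it takes over 210 s, if anything falls off the work surface, if the arm or the gripper's body presses on something with over 40 N, if the wrist force passes 120 N, or if a joint passes its speed limit or range.

## Working session

There is one attempt and no reset: what is moved stays moved. The work goes in short steps, Python scripts to look and compute and a tool call to move; the robot and the scene stay as the last step left them, time stands still between calls to the robot, and variables do not carry over. Pictures are saved under pics/ and viewed, at most 14 in all, crops included, and the job is handed in when it is done.

Besides the shell and the picture viewer there is one more tool, called after "Call:" as name(argument=value, ...) on one line, values as JSON. apply_moves: Moves the arm, as the interface text tells. Its arguments: {"type":"object","properties":{"delta_pos":{"type":"array"},"dr":{"type":"array"},"jaw":{"type":"array"},"force":{"type":"number"}},"required":["delta_pos","dr","jaw"]}

```bash
ls; mkdir -p pics
python3 - <<'E'
from cell import telemetry, eyes, job
import cv2
s=telemetry.observe();print(s)
for n in("top","side","wrist"):
    m=eyes.camera_model(n);print(n,m)
    im=eyes.read_camera(n);cv2.imwrite(f"pics/{n}0.png",cv2.cvtColor(im,cv2.COLOR_RGB2BGR))
im=cv2.imread("pics/top0.png");cv2.imwrite("pics/top0b.png",cv2.resize(im,(800,600),interpolation=cv2.INTER_CUBIC))
E
```

```text
pics
{'time': 0.0, 'qpos': array([ 1.18398083e+00,  3.42731354e-01,  1.52501387e+00,  2.95733629e-05,
        1.27539487e+00, -1.46003015e-01]), 'qvel': array([ 0.00136709,  0.00142836, -0.00061873, -0.0016663 ,  0.00036855,
       -0.00090102]), 'joint_efforts': array([-1.16946935e-04, -4.31244493e+01, -2.44226986e+01,  7.17665255e-02,
        5.58816246e-02, -1.12836406e-04]), 'tool_pos': array([0.12502537, 0.50948021, 0.22604158]), 'tool_rot': array([-3.14006579e+00, -2.53106914e-04,  2.90077135e+00]), 'contact_force': array([-0.12851119,  0.54699849, -0.28096894]), 'torque': array([-0.01701283,  0.03677346,  0.05564997]), 'grip_force': 0.0, 'opening': 0.0918856909838199}
top {'vertical_fov': 47.442532203578935, 'cx': 279.12471601154493, 'cy': 212.35648082418606, 'rvec': array([ 2.1868416 , -2.22011661,  0.07597874]), 'tvec': array([-0.07205125,  0.57437583,  1.25328479])}
side {'vertical_fov': 51.981973401722705, 'cx': 275.71717158550325, 'cy': 209.69349202703413, 'rvec': array([ 2.04300734, -0.77706386,  0.44659054]), 'tvec': array([-0.47970929,  0.24292522,  0.79591106])}
wrist {'vertical_fov': 58.2525505141826, 'cx': 285.2197988413766, 'cy': 210.9223273749436, 'hand_eye': array([[ 2.90179920e-04, -9.67064964e-01, -2.54529508e-01,
         6.79004854e-02],
       [ 9.99999844e-01,  4.01898494e-04, -3.86918117e-04,
         1.61142029e-04],
       [ 4.76469981e-04, -2.54529356e-01,  9.67064931e-01,
        -1.58543675e-01],
       [ 0.00000000e+00,  0.00000000e+00,  0.00000000e+00,
         1.00000000e+00]])}
```

View pics/top0b.png

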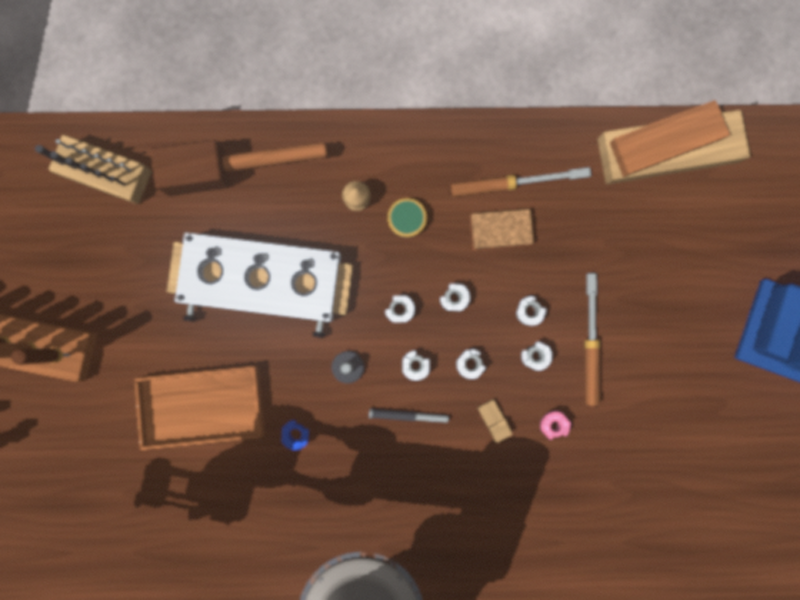

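View pics/side0.png

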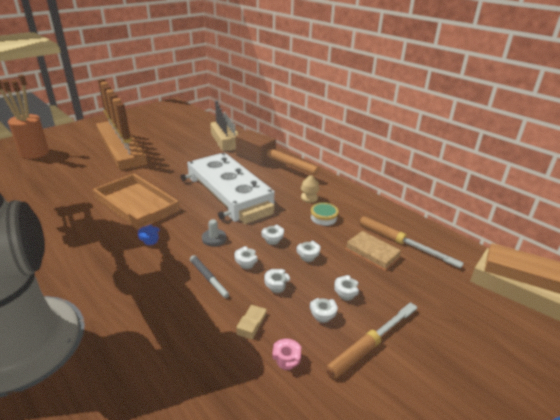

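Both views show six white bushings, in the 800×600 top picture at (400,308), (455,297), (531,311), (538,356), (470,364) and (415,366). Two look-alikes are to be left alone: blue at (295,435) and pink at (556,425). The gauge is at (348,366), the jig holes at (210,271), (257,277) and (304,283), and the tray at (200,405).

```bash
cat > h.py <<'E'
import numpy as np, cv2
from scipy.spatial.transform import Rotation as R
from cell import telemetry, eyes, job
def pose(s): 
    T=np.eye(4);T[:3,:3]=R.from_euler('xyz',s['tool_rot']).as_matrix();T[:3,3]=s['tool_pos'];return T
def cam(name,s=None):
    m=eyes.camera_model(name);f=210/np.tan(np.radians(m['vertical_fov']/2))
    K=np.array([[f,0,m['cx']],[0,f,m['cy']],[0,0,1]])
    if name=='wrist': Tcw=pose(s)@m['hand_eye']
    else:
        T=np.eye(4);T[:3,:3]=cv2.Rodrigues(m['rvec'])[0];T[:3,3]=m['tvec'];Tcw=np.linalg.inv(T)
    return K,Tcw
def back(c,uv,z):
    K,T=c;uv=np.atleast_2d(np.array(uv,float));d=(np.linalg.inv(K)@np.c_[uv,np.ones(len(uv))].T).T@T[:3,:3].T
    t=(z-T[2,3])/d[:,2];return T[:3,3]+t[:,None]*d
def proj(c,P):
    K,T=c;P=np.atleast_2d(P);q=(P-T[:3,3])@T[:3,:3]@K.T;return q[:,:2]/q[:,2:]
def rectify(im,c,x0,x1,y0,y1,z,res=0.0005):
    "top-down map at height z: rows from x1 down to x0, cols from y1 to y0"
    xs=np.arange(x1,x0,-res);ys=np.arange(y1,y0,-res);Y,X=np.meshgrid(ys,xs)
    uv=proj(c,np.c_[X.ravel(),Y.ravel(),np.full(X.size,z)]).reshape(X.shape+(2,)).astype(np.float32)
    return cv2.remap(im,uv[...,0],uv[...,1],cv2.INTER_CUBIC)
def shot(name,fn=None):
    s=telemetry.observe();im=cv2.cvtColor(eyes.read_camera(name),cv2.COLOR_RGB2BGR)
    if fn: cv2.imwrite('pics/'+fn,im)
    return im,cam(name,s),s
def whites(im,c,z=0.030):
    "centres of white head blobs -> world"
    hsv=cv2.cvtColor(im,cv2.COLOR_BGR2HSV);m=((hsv[...,1]<60)&(hsv[...,2]>135)).astype(np.uint8)
    out=[]
    for k in cv2.findContours(m,cv2.RETR_EXTERNAL,cv2.CHAIN_APPROX_NONE)[0]:
        (u,v),r=cv2.minEnclosingCircle(k);w=back(c,[u,v],z)[0];rw=np.linalg.norm(back(c,[u+r,v],z)[0]-w)
        if .019<rw<.034: out.append((w[:2].round(4),round(rw,4)))
    return out
E
python3 - <<'E'
from h import *
im=cv2.imread('pics/top0.png');c=cam('top')
for o in whites(im,c): print(o)
s=.7
print('holes',back(c,np.array([(210,271),(257,277),(304,283)])*s,.052).round(3))
print('gauge',back(c,np.array([(348,366)])*s,.012).round(3),'tip',back(c,np.array([(345,369)])*s,.054).round(3))
print('tray',back(c,np.array([(136,378),(257,366),(263,437),(141,448)])*s,.03).round(3))
print('base',back(c,np.array([(360,600)])*s,.05))
E
```

```text
(array([ 0.3614, -0.1355]), np.float64(0.0275))
(array([ 0.4593, -0.2093]), np.float64(0.0278))
(array([ 0.4595, -0.109 ]), np.float64(0.0288))
(array([ 0.4716, -0.3306]), np.float64(0.0289))
(array([ 0.5552, -0.3231]), np.float64(0.0283))
(array([ 0.5627, -0.0805]), np.float64(0.0279))
(array([ 0.5828, -0.1819]), np.float64(0.0285))
holes [[0.635 0.259 0.052]
 [0.623 0.175 0.052]
 [0.611 0.09  0.052]]
gauge [[0.459 0.015 0.012]] tip [[0.455 0.018 0.054]]
tray [[0.444 0.399 0.03 ]
 [0.462 0.18  0.03 ]
 [0.334 0.169 0.03 ]
 [0.318 0.389 0.03 ]]
base [[ 0.04786663 -0.00351205  0.05      ]]
```

Call:
apply_moves(delta_pos=[[0.1,-0.09,0.01],[0.2,-0.18,0.02],[0.3,-0.27,0.03],[0.4,-0.36,0.04],[0.4,-0.36,0.04],[0.4,-0.36,0.04]], dr=[[0,0,0.1],[0,0,0.2],[0,0,0.3],[0,0,0.48],[0,0,0.48],[0,0,0.48]], jaw=[1,1,1,1,1,1])

```text
time: 0.65
tool_pos: [0.289, 0.3625, 0.2431]
tool_rot: [-3.141, 0.002, 3.137]
contact_force: [1.3, 0.6, -0.5]
opening: 0.0916
grip_force: 0.0
```

Call:
apply_moves(delta_pos=[[0.1,-0.09,0.01],[0.2,-0.18,0.02],[0.3,-0.27,0.03],[0.4,-0.36,0.04],[0.45,-0.36,0.04],[0.45,-0.36,0.04],[0.45,-0.36,0.04],[0.45,-0.36,0.04]], dr=[[0,0,0],[0,0,0],[0,0,0],[0,0,0],[0,0,0],[0,0,0],[0,0,0],[0,0,0]], jaw=[1,1,1,1,1,1,1,1])

```text
time: 1.32
tool_pos: [0.4655, 0.2215, 0.258]
tool_rot: [3.142, -0.001, 3.138]
contact_force: [-0.5, 0.2, -0.8]
opening: 0.092
grip_force: 0.0
```

Run:
```python
from h import *
im,c,s=shot('wrist','w1.png');print(s['tool_pos'],s['tool_rot'],s['contact_force'])
cv2.imwrite('pics/w1b.png',cv2.resize(im,(800,600),interpolation=cv2.INTER_CUBIC))
```

```text
[0.46550394 0.22146362 0.25804823] [ 3.14151789e+00 -1.47050758e-03  3.13832290e+00] [-0.46111346  0.17864376 -0.77570554]
```

View pics/w1b.png

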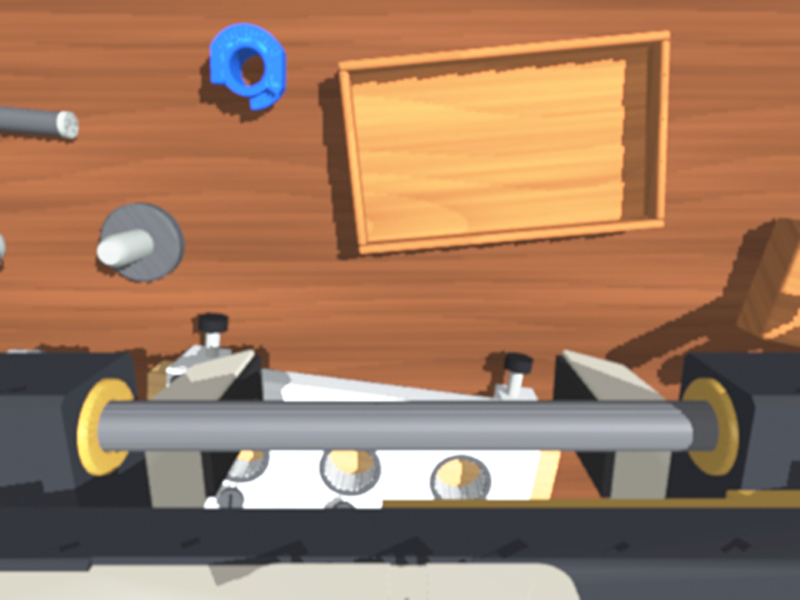

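Call:
apply_moves(delta_pos=[[0,-0.1,0],[0,-0.2,0],[0,-0.3,0],[0,-0.4,0],[0,-0.5,0],[0,-0.6,0],[0,-0.6,0],[0,-0.6,0]], dr=[[0,0,0],[0,0,0],[0,0,0],[0,0,0],[0,0,0],[0,0,0],[0,0,0],[0,0,0]], jaw=[1,1,1,1,1,1,1,1])

```text
time: 2.03
tool_pos: [0.4645, -0.0184, 0.2587]
tool_rot: [3.141, -0.0, 3.138]
contact_force: [-0.2, 0.5, 0.7]
opening: 0.092
grip_force: 0.0
```

Call:
apply_moves(delta_pos=[[0,-0.1,0],[0,-0.2,0],[0,-0.3,0],[0,-0.4,0],[0,-0.4,0],[0,-0.4,0],[0,-0.4,0],[0,-0.4,0]], dr=[[0,0,0],[0,0,0],[0,0,0],[0,0,0],[0,0,0],[0,0,0],[0,0,0],[0,0,0]], jaw=[1,1,1,1,1,1,1,1])

```text
time: 2.7
tool_pos: [0.4655, -0.1756, 0.2588]
tool_rot: [3.141, -0.0, -3.139]
contact_force: [0.5, -0.5, -0.7]
opening: 0.0919
grip_force: 0.0
```

Run:
```python
from h import *
im,c,s=shot('wrist','w2.png');print(s['tool_pos'],s['tool_rot'],s['contact_force'])
cv2.imwrite('pics/w2b.png',cv2.resize(im,(800,600),interpolation=cv2.INTER_CUBIC))
```

```text
[ 0.46545289 -0.17563873  0.25877986] [ 3.14077207e+00 -1.07842774e-04 -3.13940043e+00] [ 0.51165575 -0.48141937 -0.66892207]
```

View pics/w2b.png

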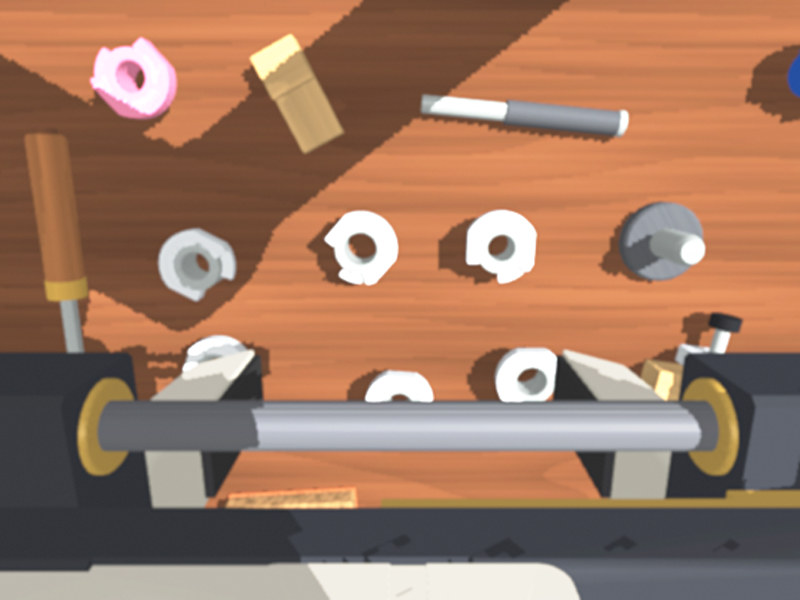

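The first view shows the tray corners at about (340,65), (668,35), (662,225) and (362,252), with the gauge base at (141,242). The second shows the near row of bushings at (197,264), (361,246) and (501,245), with the pin tip at (690,249). The far row is hidden by the gripper, so I need views from farther out.

Call:
apply_moves(delta_pos=[[0.1,-0.01,0],[0.2,-0.03,0],[0.3,-0.03,0],[0.3,-0.03,0],[0.3,-0.03,0],[0.3,-0.03,0]], dr=[[0,0,0],[0,0,0],[0,0,0],[0,0,0],[0,0,0],[0,0,0]], jaw=[1,1,1,1,1,1])

```text
time: 3.25
tool_pos: [0.5849, -0.1885, 0.2584]
tool_rot: [3.141, -0.001, -3.14]
contact_force: [-0.1, -0.5, -0.2]
opening: 0.0921
grip_force: 0.0
```

Run:
```python
from h import *
import pickle
im,c,s=shot('wrist','w3.png');print(s['tool_pos'],s['tool_rot'])
pickle.dump(c,open('c3.pkl','wb'))
```

```text
[ 0.584894   -0.18853499  0.25835582] [ 3.14089970e+00 -1.36150676e-03 -3.14027886e+00]
```

Call:
apply_moves(delta_pos=[[0.02,0.1,0],[0.04,0.2,0],[0.06,0.3,0],[0.08,0.4,0],[0.1,0.5,0],[0.1,0.6,0],[0.1,0.7,0],[0.1,0.7,0]], dr=[[0,0,0],[0,0,0],[0,0,0],[0,0,0],[0,0,0],[0,0,0],[0,0,0],[0,0,0]], jaw=[1,1,1,1,1,1,1,1])

```text
time: 3.97
tool_pos: [0.6234, 0.0972, 0.2602]
tool_rot: [3.138, 0.001, -3.136]
contact_force: [-0.4, -1.0, 0.1]
opening: 0.0916
grip_force: 0.0
```

Call:
apply_moves(delta_pos=[[0.0,0.1,0],[0,0.18,0],[0,0.18,0],[0,0.18,0],[0,0.18,0],[0,0.18,0]], dr=[[0,0,0],[0,0,0],[0,0,0],[0,0,0],[0,0,0],[0,0,0]], jaw=[1,1,1,1,1,1])

```text
time: 4.47
tool_pos: [0.6249, 0.1605, 0.2594]
tool_rot: [-3.141, 0.001, 3.14]
contact_force: [-0.4, -0.7, -0.6]
opening: 0.0915
grip_force: 0.0
```

Run:
```python
from h import *
import pickle
im,c,s=shot('wrist','w4.png');print(s['tool_pos'],s['tool_rot'])
pickle.dump(c,open('c4.pkl','wb'))
c3=pickle.load(open('c3.pkl','rb'));i3=cv2.imread('pics/w3.png');i2=cv2.imread('pics/w2.png')
c2=cam('wrist',dict(tool_pos=[0.46545289,-0.17563873,0.25877986],tool_rot=[3.14077207,-1.0784e-4,-3.1394]))
c1=cam('wrist',dict(tool_pos=[0.46550394,0.22146362,0.25804823],tool_rot=[3.14151789,-1.4705e-3,3.13832290]))
i1=cv2.imread('pics/w1.png')
pickle.dump((c1,c2,c3,c),open('cs.pkl','wb'))
P=[(.459,-.209),(.459,-.109),(.472,-.331),(.555,-.323),(.563,-.081),(.583,-.182)]
def crop(im,c,x,y,z,h=.035,n=266):
    g=rectify(im,c,x-h,x+h,y-h,y+h,z,2*h/n)[:n,:n]
    for k in range(0,n,38): cv2.line(g,(k,0),(k,5),(0,0,255));cv2.line(g,(0,k),(5,k),(0,0,255))
    return g
a=np.vstack([np.hstack([crop(i3 if x>.5 or k<2 else i3,c3,x,y,.03) for k,(x,y) in list(enumerate(P))[j:j+3]]) for j in(0,3)])
cv2.imwrite('pics/mos1.png',a)
b=np.hstack([crop(im,c,.635,.259,.052),crop(im,c,.623,.175,.052),crop(im,c,.611,.090,.052)])
b2=np.hstack([crop(i1,c1,.459,.015,.054),crop(i2,c2,.459,.015,.054),crop(i1,c1,.459,.015,.012)])
cv2.imwrite('pics/mos2.png',np.vstack([b,b2]))
```

```text
[0.62492599 0.1605188  0.25941859] [-3.14133795e+00  6.48386337e-04  3.13952623e+00]
```

View pics/mos1.png

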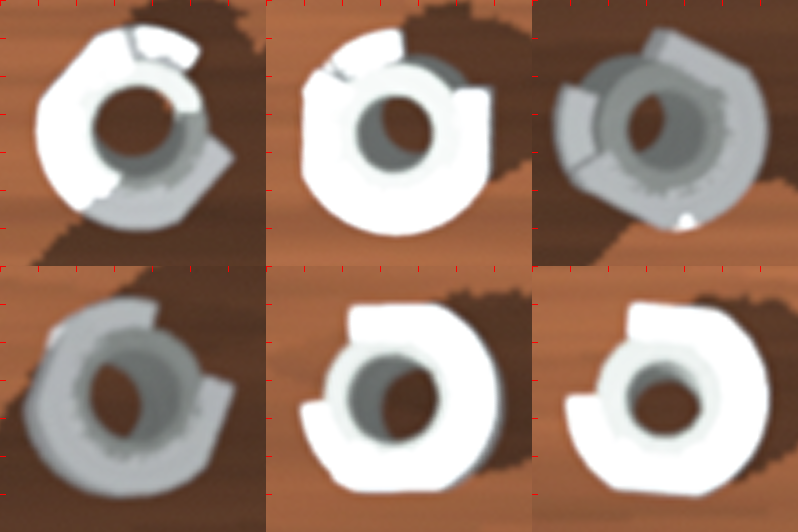

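View pics/mos2.png

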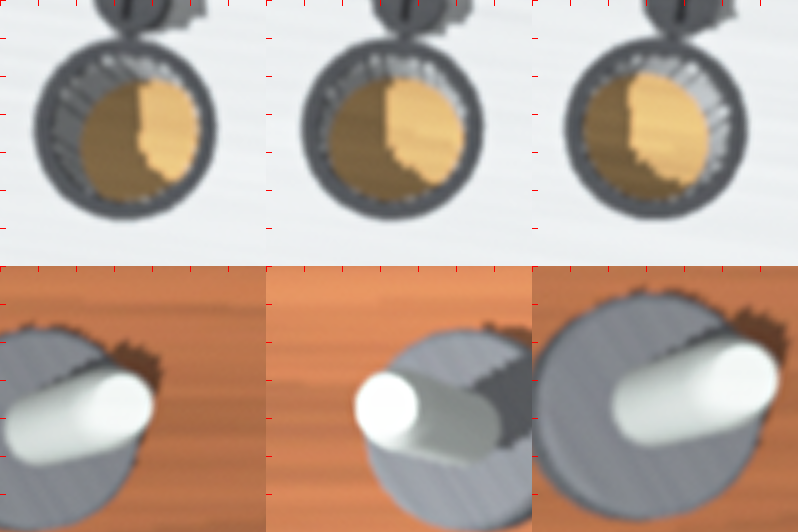

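The crops show notch directions and bores clearly. Bores look about 24 mm for crops 3, 4 and 5, and about 20.5 mm for crops 1, 2 and 6; the gauge will decide. Next I fit the poses with the outline model and check the hand-eye against the fingertips.

```bash
cat > fit.py <<'E'
from h import *
from scipy.optimize import minimize
def head(x,y,th,hi):
    a=np.radians(np.r_[np.arange(33,83,2),np.arange(82,326,2)]) if not hi else np.radians(np.arange(82,326,2))
    r=np.full(a.shape,.026)
    for f in(120,300): 
        d=np.cos(a-np.radians(f));r=np.where(d>0,np.minimum(r,.0235/np.maximum(d,1e-6)),r)
    b=a[::-1];A=np.r_[a,b]+np.radians(th);Rr=np.r_[r,np.full(b.shape,.017)]
    return np.c_[x+Rr*np.cos(A),y+Rr*np.sin(A)]
def render(c,x,y,th,x0,y0,h,n,zb):
    m=np.zeros((n,n),np.uint8)
    def fill(P,z):
        w=back(c,proj(c,np.c_[P,np.full(len(P),z)]),zb+.03)
        uv=np.c_[(y0+h-w[:,1])/(2*h)*n,(x0+h-w[:,0])/(2*h)*n];cv2.fillPoly(m,[np.round(uv*16).astype(np.int32)],1,shift=4)
    for z in(.018,.021,.024):fill(head(x,y,th,False),zb+z)
    for z in(.027,.03):fill(head(x,y,th,True),zb+z)
    return m
def fit(im,c,x0,y0,th0,zb=0.,h=.036,n=216,span=30):
    g=cv2.GaussianBlur(rectify(im,c,x0-h,x0+h,y0-h,y0+h,zb+.03,2*h/n)[:n,:n],(3,3),0)
    S=cv2.cvtColor(g,cv2.COLOR_BGR2HSV)[...,1];obs=(S<75).astype(np.uint8)
    v,u=np.mgrid[:n,:n]
    def cost(p):
        x,y,th=p[0],p[1],p[2]
        X=x0+h-(v+.5)/n*2*h;Y=y0+h-(u+.5)/n*2*h;w=np.hypot(X-x,Y-y)
        W=(w>.020)&(w<.034);return (render(c,x,y,th,x0,y0,h,n,zb)[W]!=obs[W]).mean()
    best=min(((cost((x0+dx,y0+dy,t)),(x0+dx,y0+dy,t)) for dx in(-.003,0,.003) for dy in(-.003,0,.003) for t in np.arange(th0-span,th0+span+1,6)))
    p=np.array(best[1]);s0=np.array([.002,.002,5.])
    for k in range(3):
        r=minimize(lambda q:cost(q*np.array([.001,.001,3])),p/np.array([.001,.001,3]),method='Nelder-Mead',options=dict(initial_simplex=(p+np.vstack([np.zeros(3),np.diag(s0)]))/np.array([.001,.001,3])));p=r.x*np.array([.001,.001,3]);s0=s0/2*-1
    return p,r.fun
E
python3 - <<'E'
from fit import *
import pickle
c1,c2,c3,c4=pickle.load(open('cs.pkl','rb'))
i2,i3,i4=[cv2.imread(f'pics/w{k}.png') for k in(2,3,4)]
I=[(.459,-.209,-68),(.459,-.109,-40),(.472,-.331,40),(.555,-.323,-48),(.563,-.081,68),(.583,-.182,63)]
for k,q in enumerate(I):
    p,f=fit(i3,c3,*q);print(k+1,p.round(4),round(f,3),end=' ')
    if k<3: p,f=fit(i2,c2,*q);print('w2',p.round(4),round(f,3),end='')
    print()
# hole rings
for x,y in[(.636,.2611),(.624,.1766),(.6123,.0924)]:
    h=.03;n=360;g=cv2.cvtColor(rectify(i4,c4,x-h,x+h,y-h,y+h,.052,2*h/n)[:n,:n],cv2.COLOR_BGR2GRAY)
    a=np.radians(np.arange(60,300,2));pts=[]   # away from the screw
    for t in a:
        rr=np.arange(.019,.0285,.0001);u=(h-rr*np.sin(t))/(2*h)*n;v=(h-rr*np.cos(t))/(2*h)*n
        pr=cv2.remap(g,u.astype(np.float32),v.astype(np.float32),1).ravel().astype(float)
        k=np.argmax(np.gradient(cv2.GaussianBlur(pr,(1,9),0).ravel()));pts.append((x+rr[k]*np.cos(t),y+rr[k]*np.sin(t)))
    pts=np.array(pts);A=np.c_[2*pts,np.ones(len(pts))];s=np.linalg.lstsq(A,(pts**2).sum(1),rcond=None)[0]
    print('hole',s[:2].round(4),'r',np.sqrt(s[2]+s[0]**2+s[1]**2).round(4))
# fingertips predicted in 800x600 of w1
T=pose(dict(tool_pos=[0.46550394,0.22146362,0.25804823],tool_rot=[3.14151789,-1.4705e-3,3.13832290]))
tp=np.array([[sx*.0095,sy*.046,z] for z in(0,-.019) for sy in(-1,1) for sx in(-1,1)])
print((proj(c1,tp@T[:3,:3].T+T[:3,3])*800/560).round(0).tolist())
E
```

```text
1 [  0.4593  -0.2096 -70.7106] 0.06 w2 [  0.4601  -0.2099 -66.8909] 0.084
2 [  0.4594  -0.1079 -29.0362] 0.09 w2 [  0.4591  -0.1075 -29.1954] 0.073
3 [ 0.4734 -0.3315 31.8116] 0.089 w2 [ 0.4725 -0.3323 30.1844] 0.07
4 [  0.5554  -0.3233 -47.0606] 0.053 
5 [ 0.5637 -0.0805 63.2001] 0.062 
6 [ 0.5836 -0.1839 55.9386] 0.072 
hole [0.6361 0.2612] r 0.024
hole [0.6242 0.1768] r 0.024
hole [0.6122 0.0925] r 0.024
[[264.0, 409.0], [260.0, 353.0], [551.0, 409.0], [555.0, 353.0], [247.0, 438.0], [242.0, 377.0], [567.0, 438.0], [573.0, 377.0]]
```

Call:
apply_moves(delta_pos=[[-0.03,-0.1,0],[-0.06,-0.2,0],[-0.09,-0.3,0],[-0.12,-0.4,0],[-0.15,-0.5,0],[-0.15,-0.6,0],[-0.15,-0.6,0],[-0.15,-0.6,0]], dr=[[0,0,-0.2],[0,0,-0.4],[0,0,-0.6],[0,0,-0.8],[0,0,-1],[0,0,-1],[0,0,-1],[0,0,-1]], jaw=[0.76,0.76,0.76,0.76,0.76,0.76,0.76,0.76])

```text
time: 5.18
tool_pos: [0.5646, -0.0814, 0.259]
tool_rot: [3.142, 0.0, 2.635]
contact_force: [0.6, 0.3, -0.7]
opening: 0.0698
grip_force: 0.0
```

Call:
apply_moves(delta_pos=[[0,0,-0.05],[0,0,-0.1],[0,0,-0.15],[0,0,-0.2],[0,0,-0.2],[0,0,-0.2]], dr=[[0,0,-0.25],[0,0,-0.5],[0,0,-0.75],[0,0,-1],[0,0,-1],[0,0,-1]], jaw=[0.76,0.76,0.76,0.76,0.76,0.76])

```text
time: 5.68
tool_pos: [0.5648, -0.0774, 0.1784]
tool_rot: [-3.14, -0.002, 2.145]
contact_force: [-0.5, 0.1, 1.1]
opening: 0.0697
grip_force: 0.0
```

Call:
apply_moves(delta_pos=[[0,0,-0.05],[0,0,-0.1],[0,0,-0.15],[0,0,-0.2],[0,0,-0.2],[0,0,-0.2],[0,0,-0.2],[0,0,-0.2]], dr=[[0,0,-0.25],[0,0,-0.5],[0,0,-0.75],[0,0,-1],[0,0,-1],[0,0,-1],[0,0,-1],[0,0,-1]], jaw=[0.76,0.76,0.76,0.76,0.76,0.76,0.76,0.76])

```text
time: 6.35
tool_pos: [0.5664, -0.0784, 0.1008]
tool_rot: [3.138, 0.001, 1.645]
contact_force: [-0.6, 0.3, 0.3]
opening: 0.0696
grip_force: 0.0
```

Run:
```python
from fit import *
im,c,s=shot('wrist','w5.png');print(s['tool_pos'],np.degrees(s['tool_rot']))
ti,tc,_=shot('top')
for o in whites(ti,tc): print(o)
try: print(fit(im,c,.5637,-.0805,63.2,span=12))
except Exception as e: print(e)
cv2.imwrite('pics/w5b.png',cv2.resize(im,(800,600),interpolation=cv2.INTER_CUBIC))
```

```text
[ 0.56643539 -0.07835023  0.10081485] [1.79804427e+02 6.89954933e-02 9.42269313e+01]
(array([ 0.3837, -0.1176]), np.float64(0.0251))
(array([0.4446, 0.0065]), np.float64(0.02))
(array([ 0.4489, -0.0991]), np.float64(0.0199))
(array([ 0.5985, -0.4411]), np.float64(0.02))
(array([ 0.56385726, -0.08049262, 62.04349933]), np.float64(0.07228126024062544))
```

View pics/w5b.png

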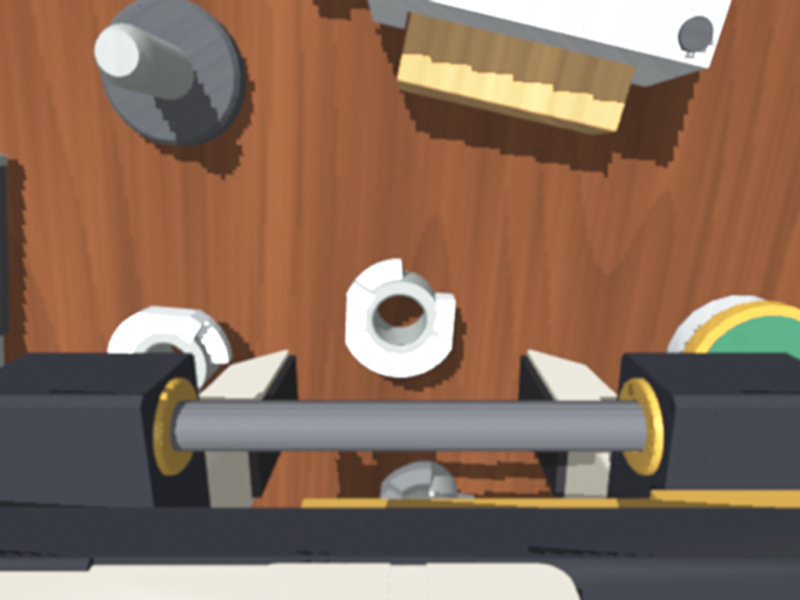

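The view from above confirms the choice: a white bushing centred at (400,320) between the fingers with its flats facing them, and no other bushing under the jaws. I go down and grip it.

Call:
apply_moves(delta_pos=[[-0.006,-0.005,-0.05],[-0.006,-0.005,-0.1],[-0.006,-0.005,-0.15],[-0.006,-0.005,-0.18],[-0.006,-0.005,-0.196],[-0.006,-0.005,-0.196],[-0.006,-0.005,-0.196]], dr=[[0,0,-0.07],[0,0,-0.07],[0,0,-0.07],[0,0,-0.07],[0,0,-0.07],[0,0,-0.07],[0,0,-0.07]], jaw=[0.76,0.76,0.76,0.76,0.76,0.76,0.76], force=25)

```text
time: 7.03
tool_pos: [0.5633, -0.0803, 0.021]
tool_rot: [3.141, 0.0, 1.606]
contact_force: [0.4, -1.0, 0.8]
opening: 0.0698
grip_force: 0.0
```

Call:
apply_moves(delta_pos=[[0,0,0],[0,0,0],[0,0,0],[0,0,0],[0,0,0],[0,0,0],[0,0,0],[0,0,0]], dr=[[0,0,0],[0,0,0],[0,0,0],[0,0,0],[0,0,0],[0,0,0],[0,0,0],[0,0,0]], jaw=[0.4,0.4,0.4,0.4,0.4,0.4,0.4,0.4])

```text
time: 7.7
tool_pos: [0.5631, -0.0802, 0.0209]
tool_rot: [3.141, 0.0, 1.606]
contact_force: [-0.6, 0.1, 5.7]
opening: 0.0465
grip_force: 25.0
```

```bash
cat > C.py <<'E'
# commanded tally (frame 'C')
from fit import *
def cp(x,y,z,psi): return dict(tool_pos=[x,y,z],tool_rot=[np.pi,0,psi])
E
python3 - <<'E'
from C import *
V={1:cp(.465,.2215,.259,3.1407),2:cp(.465,-.1785,.259,3.1407),3:cp(.585,-.1905,.259,3.1407),4:cp(.625,.1615,.259,3.1407),5:cp(.565,-.0785,.099,1.6407)}
cs={k:cam('wrist',v) for k,v in V.items()};im={k:cv2.imread(f'pics/w{k}.png') for k in V}
I=[(.459,-.209,-68),(.459,-.109,-30),(.472,-.331,31),(.555,-.323,-47),(.563,-.081,63),(.583,-.182,57)]
for k,q in enumerate(I):
    for j in((2,3) if k<3 else (3,)): p,f=fit(im[j],cs[j],*q);print(k+1,j,p.round(4),round(f,3))
def bright(j,uv,z,lo):   # pin tip: bright blob top disc
    g=cv2.cvtColor(im[j],cv2.COLOR_BGR2HSV);m=((g[...,1]<25)&(g[...,2]>lo)).astype(np.uint8)
    n,l,st,ce=cv2.connectedComponentsWithStats(m);k=l[int(uv[1]),int(uv[0])];print('tip',j,st[k],ce[k],back(cs[j],ce[k],z).round(4))
for j,uv in((1,(105*.7,250*.7)),(2,(690*.7,249*.7)),(5,(118*.7,50*.7))):
  for lo in(215,235): bright(j,uv,.054,lo)
print('disc5',back(cs[5],np.array([(118,50)])*.7,.054),'base5',back(cs[5],np.array([(173,68)])*.7,.012))
print('base1',back(cs[1],np.array([(141,242)])*.7,.012),'base2',back(cs[2],np.array([(663,241)])*.7,.012))
E
```

```text
1 2 [  0.4593  -0.2123 -71.5645] 0.087
1 3 [  0.4594  -0.2111 -67.3056] 0.063
2 2 [  0.4585  -0.1096 -29.5402] 0.074
2 3 [  0.4588  -0.1086 -29.8758] 0.089
3 2 [ 0.4713 -0.3347 28.7671] 0.073
3 3 [ 0.4727 -0.3332 30.2144] 0.091
4 3 [  0.5552  -0.3252 -48.0545] 0.055
5 3 [ 0.5643 -0.082  67.4769] 0.065
6 3 [ 0.584  -0.1856 57.9629] 0.074
tip 1 [ 68 164  37  21 436] [ 83.70642202 172.68348624] [[0.454  0.0261 0.054 ]]
tip 1 [ 69 168  18  16 217] [ 77.47465438 175.47465438] [[0.4568 0.0196 0.054 ]]
tip 2 [477 165  16  20 248] [484.52016129 174.54032258] [[0.4561 0.0157 0.054 ]]
tip 2 [477 166  16  18 224] [484.6875  174.90625] [[0.4564 0.0159 0.054 ]]
tip 5 [ 67  18  30  35 777] [81.16859717 35.70785071] [[0.4567 0.0189 0.054 ]]
tip 5 [ 68  21  28  31 634] [80.87539432 36.04258675] [[0.4566 0.0187 0.054 ]]
disc5 [[0.45743948 0.01927711 0.054     ]] base5 [[0.45892361 0.01996869 0.012     ]]
base1 [[0.45706934 0.02015801 0.012     ]] base2 [[0.4565512  0.01519781 0.012     ]]
```

Call:
apply_moves(delta_pos=[[0,0,0.05],[0,0,0.1],[-0.02,0.02,0.17],[-0.07,0.07,0.21],[-0.13,0.12,0.21],[-0.2,0.19,0.21],[-0.25,0.23,0.21],[-0.264,0.246,0.21]], dr=[[0,0,0],[0,0,0],[0,0,0],[0,0,0],[0,0,0],[0,0,0],[0,0,0],[0,0,0]], jaw=[0.4,0.4,0.4,0.4,0.4,0.4,0.4,0.4])

```text
time: 8.37
tool_pos: [0.453, 0.0205, 0.1037]
tool_rot: [-3.137, -0.001, 1.607]
contact_force: [0.6, 0.8, -2.1]
opening: 0.0464
grip_force: 25.0
```

Call:
apply_moves(delta_pos=[[0,0,0],[0,0,0],[0,0,0],[0,0,0],[0,0,0],[0,0,0],[0,0,0],[0,0,0]], dr=[[0,0,0],[0,0,0],[0,0,0],[0,0,0],[0,0,0],[0,0,0],[0,0,0],[0,0,0]], jaw=[0.4,0.4,0.4,0.4,0.4,0.4,0.4,0.4])

```text
time: 9.03
tool_pos: [0.4573, 0.0181, 0.1042]
tool_rot: [-3.142, 0.0, 1.605]
contact_force: [0.7, -0.1, -1.8]
opening: 0.0469
grip_force: 25.0
```

Call:
apply_moves(delta_pos=[[0,0,0],[0,0,0],[0,0,0],[0,0,0],[0,0,0],[0,0,0],[0,0,0],[0,0,0]], dr=[[0,0,0],[0,0,0],[0,0,0],[0,0,0],[0,0,0],[0,0,0],[0,0,0],[0,0,0]], jaw=[0.4,0.4,0.4,0.4,0.4,0.4,0.4,0.4])

```text
time: 9.7
tool_pos: [0.4572, 0.0183, 0.1043]
tool_rot: [3.141, 0.0, 1.606]
contact_force: [0.3, 0.0, -2.0]
opening: 0.0465
grip_force: 25.0
```

Run:
```python
from fit import *
im,c,s=shot('wrist','w6.png');print(s['tool_pos'],s['tool_rot'],s['qvel'].round(4),s['contact_force'])
cv2.imwrite('pics/w6b.png',cv2.resize(im[200:400,180:390],None,fx=3,fy=3,interpolation=cv2.INTER_CUBIC))
```

```text
[0.45719291 0.01829583 0.10434203] [3.14148665e+00 3.11217549e-05 1.60589147e+00] [ 0.0002  0.0001  0.0014  0.0007 -0.0003  0.0001] [ 0.25775052  0.02132386 -1.9713231 ]
```

View pics/w6b.png

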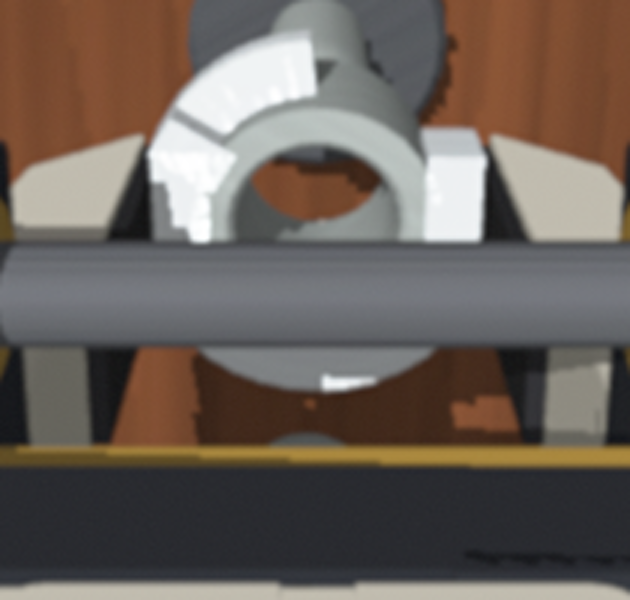

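Call:
apply_moves(delta_pos=[[0,0,-0.03],[0,0,-0.06],[0,0,-0.08],[0,0,-0.085],[0,0,-0.085],[0,0,-0.085],[0,0,-0.085],[0,0,-0.085]], dr=[[0,0,0],[0,0,0],[0,0,0],[0,0,0],[0,0,0],[0,0,0],[0,0,0],[0,0,0]], jaw=[0.4,0.4,0.4,0.4,0.4,0.4,0.4,0.4])

```text
time: 10.42
tool_pos: [0.4576, 0.0183, 0.0709]
tool_rot: [3.14, 0.0, 1.606]
contact_force: [0.3, -0.1, -1.9]
opening: 0.0469
grip_force: 25.0
```

Call:
apply_moves(delta_pos=[[0,0,-0.001],[0,0,-0.002],[0,0,-0.003],[0,0,-0.004],[0,0,-0.005],[0,0,-0.005],[0,0,-0.005],[0,0,-0.005]], dr=[[0,0,0],[0,0,0],[0,0,0],[0,0,0],[0,0,0],[0,0,0],[0,0,0],[0,0,0]], jaw=[0.4,0.4,0.4,0.4,0.4,0.4,0.4,0.4])

```text
time: 11.08
tool_pos: [0.4572, 0.0183, 0.0683]
tool_rot: [3.142, 0.0, 1.606]
contact_force: [0.7, 0.9, -2.4]
opening: 0.0469
grip_force: 25.0
```

Call:
apply_moves(delta_pos=[[0,0,-0.001],[0,0,-0.002],[0,0,-0.003],[0,0,-0.004],[0,0,-0.005],[0,0,-0.005],[0,0,-0.005],[0,0,-0.005]], dr=[[0,0,0],[0,0,0],[0,0,0],[0,0,0],[0,0,0],[0,0,0],[0,0,0],[0,0,0]], jaw=[0.4,0.4,0.4,0.4,0.4,0.4,0.4,0.4])

```text
time: 11.75
tool_pos: [0.4572, 0.0183, 0.0664]
tool_rot: [3.141, 0.0, 1.606]
contact_force: [-0.3, -0.0, -0.7]
opening: 0.0469
grip_force: 25.0
```

No catch at foot z = 46 mm, so I slide it on down.

Call:
apply_moves(delta_pos=[[0,0,-0.01],[0,0,-0.02],[0,0,-0.03],[0,0,-0.04],[0,0,-0.05],[0,0,-0.05],[0,0,-0.05],[0,0,-0.05]], dr=[[0,0,0],[0,0,0],[0,0,0],[0,0,0],[0,0,0],[0,0,0],[0,0,0],[0,0,0]], jaw=[0.4,0.4,0.4,0.4,0.4,0.4,0.4,0.4])

```text
time: 12.42
tool_pos: [0.4573, 0.0183, 0.0463]
tool_rot: [3.141, -0.0, 1.606]
contact_force: [0.4, -0.9, -1.1]
opening: 0.0467
grip_force: 25.0
```

Call:
apply_moves(delta_pos=[[0,0,-0.01],[0,0,-0.02],[0,0,-0.025],[0,0,-0.03],[0,0,-0.03],[0,0,-0.03],[0,0,-0.03],[0,0,-0.03]], dr=[[0,0,0],[0,0,0],[0,0,0],[0,0,0],[0,0,0],[0,0,0],[0,0,0],[0,0,0]], jaw=[0.4,0.4,0.4,0.4,0.4,0.4,0.4,0.4])

```text
time: 13.08
tool_pos: [0.4573, 0.0183, 0.0344]
tool_rot: [3.141, 0.0, 1.606]
contact_force: [0.5, 0.4, -2.4]
opening: 0.0467
grip_force: 25.0
```

Call:
apply_moves(delta_pos=[[0,0,-0.002],[0,0,-0.004],[0,0,-0.005],[0,0,-0.005]], dr=[[0,0,0],[0,0,0],[0,0,0],[0,0,0]], jaw=[0.4,0.4,0.4,0.4])

```text
time: 13.42
tool_pos: [0.4574, 0.0183, 0.0329]
tool_rot: [3.141, 0.0, 1.606]
contact_force: [-1.2, 0.6, 4.8]
opening: 0.0467
grip_force: 25.0
```

Call:
apply_moves(delta_pos=[[0,0,0.03],[0,0,0.06],[0,0,0.1],[0,0,0.15],[0,0,0.2],[0.05,0.02,0.22],[0.1,0.05,0.22],[0.15,0.07,0.22]], dr=[[0,0,0],[0,0,0],[0,0,0],[0,0,0],[0,0,-0.2],[0,0,-0.4],[0,0,-0.6],[0,0,-0.8]], jaw=[0.4,0.4,0.4,0.4,0.4,0.4,0.4,0.4])

```text
time: 14.08
tool_pos: [0.5182, 0.0469, 0.1214]
tool_rot: [3.14, -0.001, 1.2]
contact_force: [0.3, -0.0, -1.9]
opening: 0.0465
grip_force: 25.0
```

Call:
apply_moves(delta_pos=[[0.05,0.02,0],[0.1,0.04,0],[0.15,0.07,0],[0.2,0.1,0],[0.235,0.115,0],[0.235,0.115,0],[0.235,0.115,0],[0.235,0.115,0]], dr=[[0,0,-0.2],[0,0,-0.4],[0,0,-0.6],[0,0,-0.8],[0,0,-0.9],[0,0,-0.9],[0,0,-0.9],[0,0,-0.9]], jaw=[0.4,0.4,0.4,0.4,0.4,0.4,0.4,0.4])

```text
time: 14.75
tool_pos: [0.6101, 0.092, 0.1198]
tool_rot: [-3.141, 0.002, 0.757]
contact_force: [0.7, 0.3, -1.7]
opening: 0.0467
grip_force: 25.0
```

Call:
apply_moves(delta_pos=[[0,0,0],[0,0,0],[0,0,0],[0,0,0],[0,0,0],[0,0,0],[0,0,0],[0,0,0]], dr=[[0,0,-0.2],[0,0,-0.4],[0,0,-0.6],[0,0,-0.746],[0,0,-0.746],[0,0,-0.746],[0,0,-0.746],[0,0,-0.746]], jaw=[0.4,0.4,0.4,0.4,0.4,0.4,0.4,0.4])

```text
time: 15.42
tool_pos: [0.6109, 0.0921, 0.1204]
tool_rot: [3.142, 0.0, 0.384]
contact_force: [-0.3, -0.8, -1.1]
opening: 0.0464
grip_force: 25.0
```

Call:
apply_moves(delta_pos=[[0,0,0],[0,0,0],[0,0,0],[0,0,0],[0,0,0],[0,0,0]], dr=[[0,0,0],[0,0,0],[0,0,0],[0,0,0],[0,0,0],[0,0,0]], jaw=[0.4,0.4,0.4,0.4,0.4,0.4])

```text
time: 15.92
tool_pos: [0.6112, 0.0923, 0.1203]
tool_rot: [3.142, 0.0, 0.383]
contact_force: [-0.9, 0.3, -1.3]
opening: 0.0465
grip_force: 25.0
```

Call:
apply_moves(delta_pos=[[0.0025,0,-0.04],[0.0025,0,-0.08],[0.0025,0,-0.113],[0.0025,0,-0.113],[0.0025,0,-0.113],[0.0025,0,-0.113],[0.0025,0,-0.113],[0.0025,0,-0.113]], dr=[[0,0,0],[0,0,0],[0,0,0],[0,0,0],[0,0,0],[0,0,0],[0,0,0],[0,0,0]], jaw=[0.4,0.4,0.4,0.4,0.4,0.4,0.4,0.4])

```text
time: 16.58
tool_pos: [0.6128, 0.0923, 0.0762]
tool_rot: [3.141, -0.002, 0.383]
contact_force: [0.2, -1.1, -1.4]
opening: 0.0472
grip_force: 25.0
```

Call:
apply_moves(delta_pos=[[0,0,-0.002],[0,0,-0.004],[0,0,-0.006],[0,0,-0.008],[0,0,-0.01],[0,0,-0.012],[0,0,-0.012],[0,0,-0.012]], dr=[[0,0,0],[0,0,0],[0,0,0],[0,0,0],[0,0,0],[0,0,0],[0,0,0],[0,0,0]], jaw=[0.4,0.4,0.4,0.4,0.4,0.4,0.4,0.4])

```text
time: 17.25
tool_pos: [0.6121, 0.0923, 0.0702]
tool_rot: [3.142, 0.0, 0.383]
contact_force: [-0.0, -0.6, -1.5]
opening: 0.0466
grip_force: 25.0
```

Call:
apply_moves(delta_pos=[[0,0,-0.002],[0,0,-0.004],[0,0,-0.006],[0,0,-0.008],[0,0,-0.01],[0,0,-0.01],[0,0,-0.01],[0,0,-0.01]], dr=[[0,0,0],[0,0,0],[0,0,0],[0,0,0],[0,0,0],[0,0,0],[0,0,0],[0,0,0]], jaw=[0.4,0.4,0.4,0.4,0.4,0.4,0.4,0.4])

```text
time: 17.92
tool_pos: [0.6122, 0.0923, 0.0664]
tool_rot: [3.141, -0.0, 0.383]
contact_force: [0.7, 0.6, -1.8]
opening: 0.0469
grip_force: 25.0
```

Call:
apply_moves(delta_pos=[[0,0,-0.002],[0,0,-0.004],[0,0,-0.006],[0,0,-0.008],[0,0,-0.01],[0,0,-0.01],[0,0,-0.01],[0,0,-0.01]], dr=[[0,0,0],[0,0,0],[0,0,0],[0,0,0],[0,0,0],[0,0,0],[0,0,0],[0,0,0]], jaw=[0.4,0.4,0.4,0.4,0.4,0.4,0.4,0.4])

```text
time: 18.58
tool_pos: [0.6122, 0.0923, 0.0623]
tool_rot: [3.142, 0.0, 0.383]
contact_force: [-0.4, -0.1, -2.2]
opening: 0.0465
grip_force: 25.0
```

Call:
apply_moves(delta_pos=[[0,0,-0.004],[0,0,-0.008],[0,0,-0.012],[0,0,-0.014],[0,0,-0.016],[0,0,-0.0175],[0,0,-0.0175],[0,0,-0.0175]], dr=[[0,0,0],[0,0,0],[0,0,0],[0,0,0],[0,0,0],[0,0,0],[0,0,0],[0,0,0]], jaw=[0.4,0.4,0.4,0.4,0.4,0.4,0.4,0.4])

```text
time: 19.25
tool_pos: [0.6122, 0.0923, 0.0553]
tool_rot: [3.142, -0.0, 0.383]
contact_force: [0.6, 0.2, -2.2]
opening: 0.0467
grip_force: 25.0
```

Call:
apply_moves(delta_pos=[[0,0,-0.001],[0,0,-0.002],[0,0,-0.0025],[0,0,-0.0025],[0,0,-0.0025]], dr=[[0,0,0],[0,0,0],[0,0,0],[0,0,0],[0,0,0]], jaw=[0.4,0.4,0.4,0.4,0.4])

```text
time: 19.67
tool_pos: [0.6123, 0.0923, 0.0551]
tool_rot: [3.141, -0.001, 0.383]
contact_force: [-2.8, -0.9, 5.7]
opening: 0.0469
grip_force: 25.0
```

Call:
apply_moves(delta_pos=[[0,0,0],[0,0,0],[0,0,0],[0,0,0],[0,0,0],[0,0,0],[0,0,0],[0,0,0]], dr=[[0,0,-0.15],[0,0,-0.3],[0,0,-0.45],[0,0,-0.6],[0,0,-0.75],[0,0,-0.9],[0,0,-1],[0,0,-1]], jaw=[0.4,0.4,0.4,0.4,0.4,0.4,0.4,0.4])

```text
time: 20.33
tool_pos: [0.6125, 0.0927, 0.0551]
tool_rot: [-3.141, -0.001, -0.119]
contact_force: [-2.7, 1.2, 5.7]
opening: 0.0466
grip_force: 25.0
```

Call:
apply_moves(delta_pos=[[0,0,0],[0,0,0],[0,0,0],[0,0,0],[0,0,0],[0,0,0],[0,0,0],[0,0,0]], dr=[[0,0,-0.15],[0,0,-0.3],[0,0,-0.45],[0,0,-0.6],[0,0,-0.75],[0,0,-0.9],[0,0,-1],[0,0,-1]], jaw=[0.4,0.4,0.4,0.4,0.4,0.4,0.4,0.4])

```text
time: 21.0
tool_pos: [0.6126, 0.0928, 0.0551]
tool_rot: [-3.14, -0.001, -0.619]
contact_force: [-1.5, 0.6, 5.0]
opening: 0.047
grip_force: 25.0
```

```bash
python3 -c "
from h import *
s=telemetry.observe();print(s['torque'],s['contact_force'],s['tool_rot'])"
```

```text
[ 0.27304724  0.54978073 -0.01250182] [-1.49957941  0.56003237  4.96028285] [-3.14030938e+00 -7.60641514e-04 -6.18699493e-01]
```

Call:
apply_moves(delta_pos=[[0,0,0],[0,0,0],[0,0,0],[0,0,0],[0,0,0],[0,0,0]], dr=[[0,0,-0.08],[0,0,-0.16],[0,0,-0.24],[0,0,-0.28],[0,0,-0.28],[0,0,-0.28]], jaw=[0.4,0.4,0.4,0.4,0.4,0.4])

```text
time: 21.5
tool_pos: [0.6125, 0.0929, 0.0551]
tool_rot: [-3.14, -0.0, -0.756]
contact_force: [-1.7, 2.5, 5.2]
opening: 0.0465
grip_force: 25.0
```

```bash
python3 -c "
from h import *
s=telemetry.observe();print(s['torque'],s['contact_force'],s['tool_rot'])"
```

```text
[0.37053598 0.63311063 0.14593222] [-1.71820551  2.4597915   5.20891963] [-3.14044542e+00 -2.02876715e-04 -7.55866318e-01]
```

Call:
apply_moves(delta_pos=[[0,0,0],[0,0,0],[0,0,0],[0,0,0],[0,0,0]], dr=[[0,0,-0.04],[0,0,-0.08],[0,0,-0.08],[0,0,-0.08],[0,0,-0.08]], jaw=[0.4,0.4,0.4,0.4,0.4])

```text
time: 21.92
tool_pos: [0.6124, 0.0935, 0.0551]
tool_rot: [-3.14, 0.0, -0.795]
contact_force: [-1.7, 4.1, 5.3]
opening: 0.0468
grip_force: 24.9
```

```bash
python3 -c "
from h import *
s=telemetry.observe();print(s['torque'],s['contact_force'],s['tool_rot'])"
```

```text
[0.75453647 0.60890288 0.21301816] [-1.70677185  4.07062321  5.30102111] [-3.13983617e+00  3.32926916e-04 -7.95434310e-01]
```

At the stop: turned 67.5° with the torque rising. Release it and go to the next one (crop 2).

Call:
apply_moves(delta_pos=[[0,0,0],[0,0,0],[0,0,0],[0,0,0],[0,0,0.03],[0,0,0.08],[0,0,0.13],[0,0,0.17]], dr=[[0,0,0.03],[0,0,0.03],[0,0,0.03],[0,0,0.03],[0,0,0.03],[0,0,0.03],[0,0,0.03],[0,0,0.03]], jaw=[0.7,0.7,0.7,0.7,0.7,0.7,0.7,0.7])

```text
time: 22.58
tool_pos: [0.6127, 0.0921, 0.1246]
tool_rot: [-3.141, -0.001, -0.782]
contact_force: [0.5, -0.6, -0.1]
opening: 0.0646
grip_force: 0.0
```

Call:
apply_moves(delta_pos=[[-0.05,-0.06,0],[-0.1,-0.12,0],[-0.15,-0.19,0],[-0.2,-0.26,0],[-0.25,-0.33,0],[-0.3,-0.4,0],[-0.35,-0.47,0],[-0.38,-0.504,-0.02]], dr=[[0,0,0.1],[0,0,0.3],[0,0,0.5],[0,0,0.7],[0,0,0.8],[0,0,0.8],[0,0,0.8],[0,0,0.8]], jaw=[0.76,0.76,0.76,0.76,0.76,0.76,0.76,0.76])

```text
time: 23.25
tool_pos: [0.4595, -0.1121, 0.1163]
tool_rot: [3.141, -0.003, -0.384]
contact_force: [0.6, -0.1, -0.2]
opening: 0.0694
grip_force: 0.0
```

Call:
apply_moves(delta_pos=[[0,0,-0.02],[0,0,-0.03],[0,0,-0.03],[0,0,-0.03],[0,0,-0.03],[0,0,-0.03],[0,0,-0.03],[0,0,-0.03]], dr=[[0,0,0.2],[0,0,0.4],[0,0,0.6],[0,0,0.78],[0,0,0.78],[0,0,0.78],[0,0,0.78],[0,0,0.78]], jaw=[0.76,0.76,0.76,0.76,0.76,0.76,0.76,0.76])

```text
time: 23.92
tool_pos: [0.4603, -0.1094, 0.1026]
tool_rot: [3.141, -0.0, 0.006]
contact_force: [0.0, -0.5, 0.2]
opening: 0.0704
grip_force: 0.0
```

Call:
apply_moves(delta_pos=[[0,0,0],[0,0,0],[0,0,0],[0,0,0],[0,0,0],[0,0,0]], dr=[[0,0,0],[0,0,0],[0,0,0],[0,0,0],[0,0,0],[0,0,0]], jaw=[0.76,0.76,0.76,0.76,0.76,0.76])

```text
time: 24.42
tool_pos: [0.4602, -0.1093, 0.1023]
tool_rot: [3.142, 0.0, 0.008]
contact_force: [0.4, 0.3, 0.3]
opening: 0.0699
grip_force: 0.0
```

```bash
cat >> fit.py <<'E'
def look(fn,x,y,th,span=18):
    "wrist look at a bushing; prints move shares to be squarely above it"
    im,c,s=shot('wrist',fn);cv2.imwrite('pics/b_'+fn,cv2.resize(im,(800,600)))
    p,f=fit(im,c,x,y,th,span=span);q=p;p,f=fit(im,c,q[0],q[1],q[2],span=9)
    t=s['tool_pos'];psi=s['tool_rot'][2];d=np.radians(p[2]+30)-psi;d=(d+np.pi/2)%np.pi-np.pi/2
    print('pose',t.round(4),'psi',round(psi,4),'bushing',p.round(4),'res',round(f,3))
    print('shares dx dy',((p[:2]-t[:2])/.4).round(4),'dz to .0205',round((.0205-t[2])/.4,4),'dr',round(d/.5,3))
E
python3 -c "
from fit import *
look('p2.png',.459,-.108,-29.5)"
```

```text
pose [ 0.4602 -0.1093  0.1023] psi 0.0077 bushing [  0.4589  -0.1081 -31.2864] res 0.067
shares dx dy [-0.0032  0.003 ] dz to .0205 -0.2045 dr -0.06
```

View pics/b_p2.png

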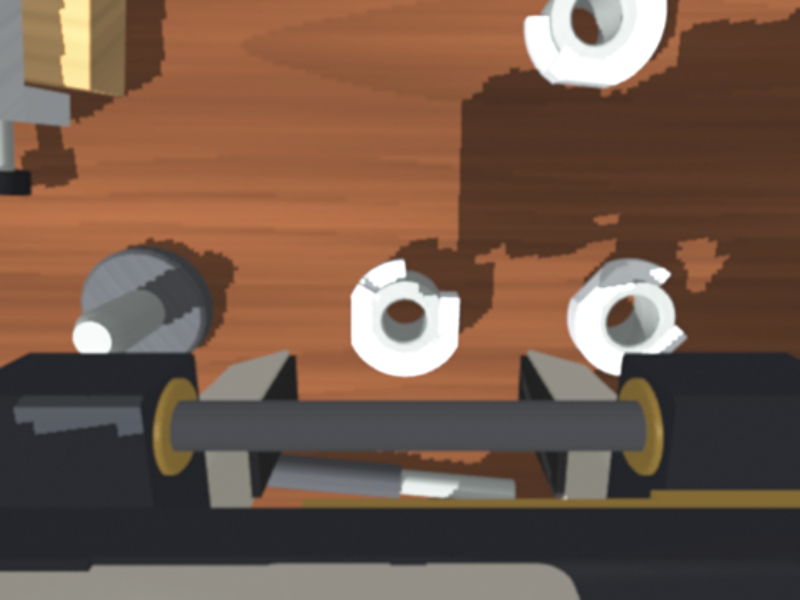

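The bushing is centred at (404,318) with its flats to the fingers. Grip it, then go to the gauge.

Call:
apply_moves(delta_pos=[[-0.003,0.003,-0.05],[-0.003,0.003,-0.1],[-0.003,0.003,-0.15],[-0.003,0.003,-0.19],[-0.003,0.003,-0.204],[-0.003,0.003,-0.204],[-0.003,0.003,-0.204]], dr=[[0,0,-0.02],[0,0,-0.02],[0,0,-0.02],[0,0,-0.02],[0,0,-0.02],[0,0,-0.02],[0,0,-0.02]], jaw=[0.76,0.76,0.76,0.76,0.76,0.76,0.76])

```text
time: 25.05
tool_pos: [0.4592, -0.1082, 0.0211]
tool_rot: [3.141, -0.0, -0.002]
contact_force: [0.0, 0.8, 0.5]
opening: 0.0698
grip_force: 0.0
```

Call:
apply_moves(delta_pos=[[0,0,0],[0,0,0],[0,0,0],[0,0,0],[0,0,0],[0,0,0],[0,0,0],[0,0,0]], dr=[[0,0,0],[0,0,0],[0,0,0],[0,0,0],[0,0,0],[0,0,0],[0,0,0],[0,0,0]], jaw=[0.4,0.4,0.4,0.4,0.4,0.4,0.4,0.4])

```text
time: 25.72
tool_pos: [0.4594, -0.1083, 0.0212]
tool_rot: [3.141, -0.001, -0.002]
contact_force: [-1.1, 0.3, 6.7]
opening: 0.0465
grip_force: 25.0
```

Call:
apply_moves(delta_pos=[[0,0,0.05],[0,0,0.1],[0,0.02,0.17],[0,0.08,0.21],[0,0.15,0.21],[0,0.22,0.21],[-0.002,0.28,0.21],[-0.004,0.316,0.21]], dr=[[0,0,0],[0,0,0],[0,0,0],[0,0,0],[0,0,0],[0,0,0],[0,0,0],[0,0,0]], jaw=[0.4,0.4,0.4,0.4,0.4,0.4,0.4,0.4])

```text
time: 26.38
tool_pos: [0.4565, 0.0204, 0.1045]
tool_rot: [-3.141, 0.001, -0.001]
contact_force: [-0.6, -0.3, -1.2]
opening: 0.0468
grip_force: 25.0
```

Call:
apply_moves(delta_pos=[[0,0,0],[0,0,0],[0,0,0],[0,0,0],[0,0,0],[0,0,0],[0,0,0],[0,0,0]], dr=[[0,0,0],[0,0,0],[0,0,0],[0,0,0],[0,0,0],[0,0,0],[0,0,0],[0,0,0]], jaw=[0.4,0.4,0.4,0.4,0.4,0.4,0.4,0.4])

```text
time: 27.05
tool_pos: [0.4574, 0.0179, 0.1047]
tool_rot: [3.141, 0.0, -0.003]
contact_force: [-0.1, 0.3, -0.9]
opening: 0.0466
grip_force: 25.0
```

Call:
apply_moves(delta_pos=[[0,0.001,-0.03],[0,0.001,-0.06],[0,0.001,-0.08],[0,0.001,-0.082],[0,0.001,-0.082],[0,0.001,-0.082],[0,0.001,-0.082],[0,0.001,-0.082]], dr=[[0,0,0],[0,0,0],[0,0,0],[0,0,0],[0,0,0],[0,0,0],[0,0,0],[0,0,0]], jaw=[0.4,0.4,0.4,0.4,0.4,0.4,0.4,0.4])

```text
time: 27.72
tool_pos: [0.4578, 0.0186, 0.0724]
tool_rot: [3.141, -0.001, -0.002]
contact_force: [0.0, -0.2, -1.5]
opening: 0.0466
grip_force: 25.0
```

Call:
apply_moves(delta_pos=[[0,0,-0.002],[0,0,-0.004],[0,0,-0.006],[0,0,-0.006],[0,0,-0.006],[0,0,-0.006]], dr=[[0,0,0],[0,0,0],[0,0,0],[0,0,0],[0,0,0],[0,0,0]], jaw=[0.4,0.4,0.4,0.4,0.4,0.4])

```text
time: 28.22
tool_pos: [0.4574, 0.0187, 0.0696]
tool_rot: [3.142, 0.0, -0.002]
contact_force: [0.2, -0.2, -2.5]
opening: 0.0467
grip_force: 25.0
```

Call:
apply_moves(delta_pos=[[0,0,-0.001],[0,0,-0.002],[0,0,-0.003],[0,0,-0.003],[0,0,-0.003],[0,0,-0.003]], dr=[[0,0,0],[0,0,0],[0,0,0],[0,0,0],[0,0,0],[0,0,0]], jaw=[0.4,0.4,0.4,0.4,0.4,0.4])

```text
time: 28.72
tool_pos: [0.4574, 0.0187, 0.0684]
tool_rot: [3.141, -0.0, -0.002]
contact_force: [0.5, -0.2, -2.6]
opening: 0.0467
grip_force: 25.0
```

Call:
apply_moves(delta_pos=[[0,0,-0.001],[0,0,-0.002],[0,0,-0.003],[0,0,-0.003],[0,0,-0.003],[0,0,-0.003]], dr=[[0,0,0],[0,0,0],[0,0,0],[0,0,0],[0,0,0],[0,0,0]], jaw=[0.4,0.4,0.4,0.4,0.4,0.4])

```text
time: 29.22
tool_pos: [0.4576, 0.0185, 0.0672]
tool_rot: [3.141, -0.0, -0.002]
contact_force: [0.4, -2.2, -0.2]
opening: 0.0468
grip_force: 25.0
```

Call:
apply_moves(delta_pos=[[0,0,-0.001],[0,0,-0.002],[0,0,-0.003],[0,0,-0.003],[0,0,-0.003],[0,0,-0.003]], dr=[[0,0,0],[0,0,0],[0,0,0],[0,0,0],[0,0,0],[0,0,0]], jaw=[0.4,0.4,0.4,0.4,0.4,0.4])

```text
time: 29.72
tool_pos: [0.4575, 0.0185, 0.066]
tool_rot: [3.141, -0.0, -0.002]
contact_force: [0.7, -4.6, -0.6]
opening: 0.0467
grip_force: 25.0
```

Call:
apply_moves(delta_pos=[[0,-0.001,0],[0,-0.0025,0],[0,-0.0025,0],[0,-0.0025,0],[0,-0.0025,0],[0,-0.0025,0]], dr=[[0,0,0],[0,0,0],[0,0,0],[0,0,0],[0,0,0],[0,0,0]], jaw=[0.4,0.4,0.4,0.4,0.4,0.4])

```text
time: 30.22
tool_pos: [0.4573, 0.0181, 0.0659]
tool_rot: [-3.141, 0.0, -0.002]
contact_force: [1.8, 1.0, -1.1]
opening: 0.0467
grip_force: 25.0
```

Call:
apply_moves(delta_pos=[[0,0,-0.001],[0,0,-0.002],[0,0,-0.003],[0,0,-0.004],[0,0,-0.004],[0,0,-0.004]], dr=[[0,0,0],[0,0,0],[0,0,0],[0,0,0],[0,0,0],[0,0,0]], jaw=[0.4,0.4,0.4,0.4,0.4,0.4])

```text
time: 30.72
tool_pos: [0.4575, 0.0179, 0.0645]
tool_rot: [-3.141, -0.0, -0.002]
contact_force: [1.4, 4.3, 3.3]
opening: 0.0468
grip_force: 25.0
```

Call:
apply_moves(delta_pos=[[0,0.001,0],[0,0.0012,0],[0,0.0012,0],[0,0.0012,0],[0,0.0012,0],[0,0.0012,0]], dr=[[0,0,0],[0,0,0],[0,0,0],[0,0,0],[0,0,0],[0,0,0]], jaw=[0.4,0.4,0.4,0.4,0.4,0.4])

```text
time: 31.22
tool_pos: [0.4575, 0.018, 0.0644]
tool_rot: [3.141, -0.0, -0.002]
contact_force: [0.8, 1.5, 3.8]
opening: 0.0463
grip_force: 25.0
```

Run:
```python
from fit import *
s=telemetry.observe();print(s['tool_pos'],s['contact_force'],s['torque'],s['opening'])
im,c,s=shot('wrist','g2.png')
i6=cv2.imread('pics/w6.png')
cv2.imwrite('pics/b_g2.png',np.hstack([cv2.resize(x[220:300,190:380],None,fx=2.1,fy=2.1,interpolation=cv2.INTER_CUBIC) for x in(i6,im)]))
```

```text
[0.45753221 0.01800949 0.06444304] [0.81633815 1.51215867 3.7526211 ] [0.27224763 0.00677193 0.00445411] 0.046326766138937284
```

View pics/b_g2.png

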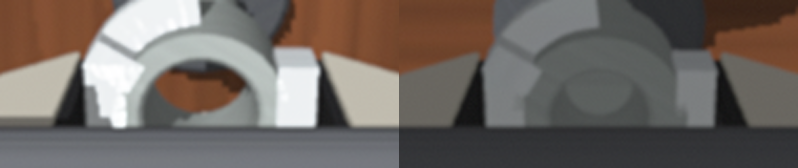

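Call:
apply_moves(delta_pos=[[0,0,-0.001],[0,0,-0.002],[0,0,-0.003],[0,0,-0.004],[0,0,-0.004],[0,0,-0.004]], dr=[[0,0,0],[0,0,0],[0,0,0],[0,0,0],[0,0,0],[0,0,0]], jaw=[0.4,0.4,0.4,0.4,0.4,0.4])

```text
time: 31.77
tool_pos: [0.4578, 0.0181, 0.0639]
tool_rot: [3.141, -0.001, -0.002]
contact_force: [-2.5, 1.6, 15.5]
opening: 0.0466
grip_force: 25.0
```

Run:
```python
from fit import *
s=telemetry.observe();print(s['tool_pos'],s['contact_force'],s['torque'],s['opening'])
# compare held-head height in the grip by fitting scale: held bushing in w6 (known) and g2
im=cv2.imread('pics/g2.png');c=cam('wrist',dict(tool_pos=[0.45753221,0.01800949,0.06444304],tool_rot=[np.pi,0,-.002]))
i6=cv2.imread('pics/w6.png');c6=cam('wrist',dict(tool_pos=[0.45719291,0.01829583,0.10434203],tool_rot=[np.pi,0,1.60589]))
for nm,i,cc,s_,z in(('w6',i6,c6,1.60589,.1043),('g2',im,c,-.002,.0644)):
    # predicted row of top edges: head-top points in the direction of the camera (tool +x), on the ring radius 18mm at head top
    for off in(.021,.0165):
        a=s_;P=np.array([.45736,.0182,z-off+.03])+.018*np.array([np.cos(a),np.sin(a),0]);print(nm,off,'tube rim row/col pred',proj(cc,P).round(1))
```

```text
[0.4577987  0.01808718 0.06386103] [-2.49422952  1.64953019 15.46873881] [0.31216648 0.53613719 0.00570526] 0.046623821851780815
w6 0.021 tube rim row/col pred [[285.6 236.9]]
w6 0.0165 tube rim row/col pred [[285.6 240.4]]
g2 0.021 tube rim row/col pred [[284.8 237.1]]
g2 0.0165 tube rim row/col pred [[284.8 240.6]]
```

About 15 N straight up with hardly any side force: this bushing is caught, so it is a 20.5. Lift it off and take it to the tray.

Call:
apply_moves(delta_pos=[[0,0,0.02],[0,0,0.05],[0,0,0.1],[0,0,0.14],[0,0,0.14],[0,0,0.14]], dr=[[0,0,0],[0,0,0],[0,0,0],[0,0,0],[0,0,0],[0,0,0]], jaw=[0.4,0.4,0.4,0.4,0.4,0.4])

```text
time: 32.27
tool_pos: [0.4571, 0.018, 0.1186]
tool_rot: [3.141, 0.0, -0.002]
contact_force: [0.2, -0.3, -1.2]
opening: 0.0466
grip_force: 25.0
```

Run:
```python
from fit import *
s=telemetry.observe();print(s['tool_pos'],s['contact_force'],s['opening'])
c1=cam('wrist',dict(tool_pos=[0.46550394,0.22146362,0.25804823],tool_rot=[3.14151789,-1.4705e-3,3.13832290]))
p=back(c1,np.array([(340,65),(668,35),(662,225),(362,252)])*.7,.03);print(p.round(4),p.mean(0).round(4),[np.linalg.norm(p[i]-p[i-1]).round(4) for i in range(4)])
im,c,s=shot('wrist','g3.png')
i6=cv2.imread('pics/w6.png');g2=cv2.imread('pics/g2.png')
# vertical luminance-gradient rows on the column through the tube rim
for n,i in(('w6',i6),('g2',g2),('now',im)):
    col=i[205:262,283:289].mean((1,2));g=np.gradient(col);k=np.argsort(-abs(g))[:5];print(n,[(205+int(a),round(g[a],0)) for a in sorted(k)])
```

```text
[0.45709191 0.0179703  0.11857608] [ 0.1558209  -0.29327932 -1.16014587] 0.046649407522677336
[[0.3355 0.1771 0.03  ]
 [0.3179 0.3934 0.03  ]
 [0.4424 0.4039 0.03  ]
 [0.4613 0.1887 0.03  ]] [0.3893 0.2908 0.03  ] [np.float64(0.1263), np.float64(0.217), np.float64(0.125), np.float64(0.2161)]
w6 [(219, np.float64(-18.0)), (236, np.float64(17.0)), (247, np.float64(-31.0)), (248, np.float64(-31.0)), (249, np.float64(-18.0))]
g2 [(213, np.float64(5.0)), (214, np.float64(11.0)), (215, np.float64(11.0)), (216, np.float64(6.0)), (233, np.float64(-7.0))]
now [(213, np.float64(22.0)), (214, np.float64(29.0)), (215, np.float64(21.0)), (220, np.float64(-22.0)), (221, np.float64(-26.0))]
```

Call:
apply_moves(delta_pos=[[-0.02,0.08,0],[-0.04,0.17,0],[-0.06,0.26,0],[-0.09,0.36,0],[-0.11,0.45,0],[-0.13,0.54,0],[-0.15,0.62,0],[-0.17,0.682,0]], dr=[[0,0,0],[0,0,0],[0,0,0],[0,0,0],[0,0,0],[0,0,0],[0,0,0],[0,0,0]], jaw=[0.4,0.4,0.4,0.4,0.4,0.4,0.4,0.4])

```text
time: 32.98
tool_pos: [0.3877, 0.2928, 0.1171]
tool_rot: [3.14, 0.003, -0.001]
contact_force: [0.8, 0.0, -1.4]
opening: 0.0464
grip_force: 25.0
```

Call:
apply_moves(delta_pos=[[0,0,0],[0,0,-0.03],[0,0,-0.08],[0,0,-0.13],[0,0,-0.18],[0,0,-0.22],[0,0,-0.22],[0,0,-0.22]], dr=[[0,0,0],[0,0,0],[0,0,0],[0,0,0],[0,0,0],[0,0,0],[0,0,0],[0,0,0]], jaw=[0.4,0.4,0.4,0.4,0.4,0.4,0.4,0.4])

```text
time: 33.65
tool_pos: [0.3885, 0.2899, 0.0295]
tool_rot: [3.139, 0.003, -0.002]
contact_force: [0.1, 0.7, -1.9]
opening: 0.0468
grip_force: 25.0
```

Call:
apply_moves(delta_pos=[[0,0,-0.002],[0,0,-0.004],[0,0,-0.006],[0,0,-0.008],[0,0,-0.01],[0,0,-0.01],[0,0,-0.01]], dr=[[0,0,0],[0,0,0],[0,0,0],[0,0,0],[0,0,0],[0,0,0],[0,0,0]], jaw=[0.4,0.4,0.4,0.4,0.4,0.4,0.4])

```text
time: 34.23
tool_pos: [0.3894, 0.291, 0.0268]
tool_rot: [3.142, -0.0, -0.002]
contact_force: [0.4, -0.4, -0.8]
opening: 0.0461
grip_force: 25.0
```

Call:
apply_moves(delta_pos=[[0,0,-0.0015],[0,0,-0.0025],[0,0,-0.0025],[0,0,-0.0025],[0,0,-0.0025]], dr=[[0,0,0],[0,0,0],[0,0,0],[0,0,0],[0,0,0]], jaw=[0.4,0.4,0.4,0.4,0.4])

```text
time: 34.65
tool_pos: [0.3896, 0.291, 0.0262]
tool_rot: [-3.141, -0.001, -0.002]
contact_force: [-0.7, -0.8, 5.9]
opening: 0.0466
grip_force: 25.0
```

Call:
apply_moves(delta_pos=[[0,0,-0.0015],[0,0,-0.0025],[0,0,-0.0025],[0,0,-0.0025],[0,0,-0.0025]], dr=[[0,0,0],[0,0,0],[0,0,0],[0,0,0],[0,0,0]], jaw=[0.4,0.4,0.4,0.4,0.4])

```text
time: 35.07
tool_pos: [0.3897, 0.2911, 0.026]
tool_rot: [-3.141, -0.001, -0.002]
contact_force: [-3.8, -1.9, 15.3]
opening: 0.0464
grip_force: 25.0
```

Call:
apply_moves(delta_pos=[[0,0,0.003],[0,0,0.003],[0,0,0.003],[0,0,0.003],[0,0,0.003],[0,0,0.06],[0,0,0.14],[0,0,0.25]], dr=[[0,0,0],[0,0,0],[0,0,0],[0,0,0],[0,0,0],[0,0,0],[0,0,0],[0,0,0]], jaw=[0.4,0.65,0.65,0.65,0.65,0.65,0.65,0.65])

```text
time: 35.73
tool_pos: [0.3878, 0.2901, 0.1213]
tool_rot: [3.139, 0.005, -0.002]
contact_force: [1.1, -0.2, -1.1]
opening: 0.0598
grip_force: 0.0
```

Call:
apply_moves(delta_pos=[[0.04,-0.08,0],[0.08,-0.16,0],[0.12,-0.24,0],[0.16,-0.32,0],[0.2,-0.4,0],[0.24,-0.48,0],[0.26,-0.56,0],[0.28,-0.64,0]], dr=[[0,0,0.15],[0,0,0.3],[0,0,0.45],[0,0,0.6],[0,0,0.75],[0,0,0.9],[0,0,1],[0,0,1]], jaw=[0.76,0.76,0.76,0.76,0.76,0.76,0.76,0.76])

```text
time: 36.4
tool_pos: [0.5018, 0.0332, 0.1222]
tool_rot: [3.142, 0.0, 0.5]
contact_force: [-0.1, 1.5, 0.6]
opening: 0.0696
grip_force: 0.0
```

Call:
apply_moves(delta_pos=[[0.02,-0.06,0],[0.05,-0.14,0],[0.08,-0.22,0],[0.11,-0.3,0],[0.14,-0.38,0],[0.17,-0.46,0],[0.19,-0.52,0],[0.205,-0.547,0]], dr=[[0,0,0.15],[0,0,0.3],[0,0,0.45],[0,0,0.6],[0,0,0.75],[0,0,0.9],[0,0,1],[0,0,1]], jaw=[0.76,0.76,0.76,0.76,0.76,0.76,0.76,0.76])

```text
time: 37.07
tool_pos: [0.5838, -0.1875, 0.1219]
tool_rot: [3.141, 0.001, 0.998]
contact_force: [-0.3, -0.2, -0.0]
opening: 0.07
grip_force: 0.0
```

Call:
apply_moves(delta_pos=[[0,0,-0.02],[0,0,-0.04],[0,0,-0.06],[0,0,-0.06],[0,0,-0.06],[0,0,-0.06],[0,0,-0.06],[0,0,-0.06]], dr=[[0,0,0.2],[0,0,0.4],[0,0,0.6],[0,0,0.8],[0,0,1],[0,0,1],[0,0,1],[0,0,1]], jaw=[0.76,0.76,0.76,0.76,0.76,0.76,0.76,0.76])

```text
time: 37.73
tool_pos: [0.5834, -0.1838, 0.0983]
tool_rot: [3.142, -0.0, 1.495]
contact_force: [-0.6, -0.7, -0.1]
opening: 0.07
grip_force: 0.0
```

Call:
apply_moves(delta_pos=[[0,0,0],[0,0,0],[0,0,0],[0,0,0],[0,0,0],[0,0,0]], dr=[[0,0,0],[0,0,0],[0,0,0],[0,0,0],[0,0,0],[0,0,0]], jaw=[0.76,0.76,0.76,0.76,0.76,0.76])

```text
time: 38.23
tool_pos: [0.5834, -0.1838, 0.0984]
tool_rot: [3.142, -0.0, 1.498]
contact_force: [0.2, -0.4, -0.1]
opening: 0.0696
grip_force: 0.0
```

```bash
python3 -c "
from fit import *
look('p6.png',.5836,-.1845,57)"
```

```text
pose [ 0.5834 -0.1838  0.0984] psi 1.4976 bushing [ 0.5829 -0.1825 53.4381] res 0.067
shares dx dy [-0.0013  0.0032] dz to .0205 -0.1948 dr -0.083
```

View pics/b_p6.png

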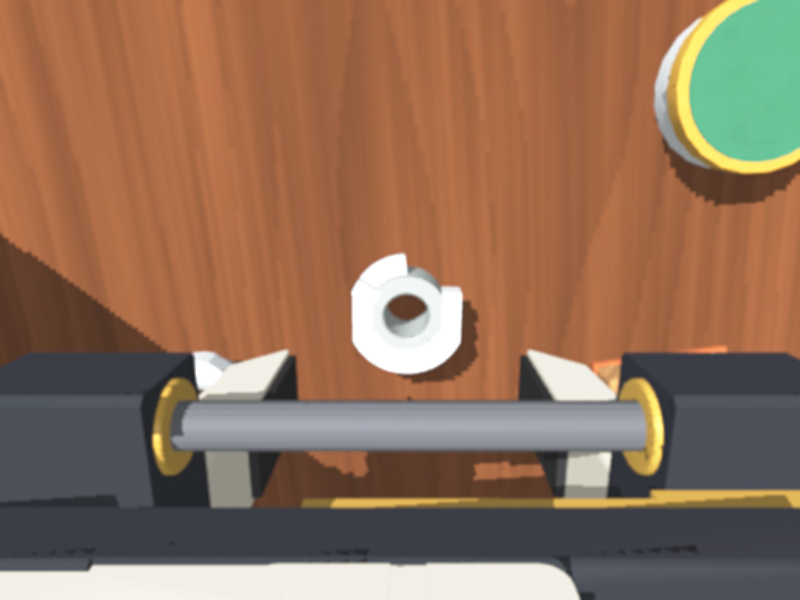

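Bushing 6 is centred at (407,312) with its flats to the fingers. Grip it and go to the gauge.

Call:
apply_moves(delta_pos=[[-0.001,0.003,-0.05],[-0.001,0.003,-0.1],[-0.001,0.003,-0.15],[-0.001,0.003,-0.18],[-0.001,0.003,-0.195],[-0.001,0.003,-0.195],[-0.001,0.003,-0.195]], dr=[[0,0,-0.05],[0,0,-0.05],[0,0,-0.05],[0,0,-0.05],[0,0,-0.05],[0,0,-0.05],[0,0,-0.05]], jaw=[0.76,0.76,0.76,0.76,0.76,0.76,0.76])

```text
time: 38.87
tool_pos: [0.5834, -0.1828, 0.0208]
tool_rot: [3.141, 0.0, 1.473]
contact_force: [0.5, -0.8, -0.2]
opening: 0.0699
grip_force: 0.0
```

Call:
apply_moves(delta_pos=[[0,0,0],[0,0,0],[0,0,0],[0,0,0],[0,0,0],[0,0,0],[0,0,0],[0,0,0]], dr=[[0,0,0],[0,0,0],[0,0,0],[0,0,0],[0,0,0],[0,0,0],[0,0,0],[0,0,0]], jaw=[0.4,0.4,0.4,0.4,0.4,0.4,0.4,0.4])

```text
time: 39.53
tool_pos: [0.5833, -0.1828, 0.021]
tool_rot: [3.141, 0.0, 1.473]
contact_force: [-0.6, -0.1, 6.1]
opening: 0.0467
grip_force: 25.0
```

Call:
apply_moves(delta_pos=[[0,0,0.05],[0,0,0.1],[0,0,0.17],[-0.04,0.07,0.21],[-0.09,0.15,0.21],[-0.14,0.23,0.21],[-0.19,0.31,0.21],[-0.24,0.39,0.21]], dr=[[0,0,0],[0,0,0],[0,0,0],[0,0,0],[0,0,0],[0,0,0],[0,0,0],[0,0,0]], jaw=[0.4,0.4,0.4,0.4,0.4,0.4,0.4,0.4])

```text
time: 40.2
tool_pos: [0.4854, -0.0254, 0.104]
tool_rot: [-3.141, -0.0, 1.472]
contact_force: [1.0, 0.8, -1.0]
opening: 0.0466
grip_force: 25.0
```

Call:
apply_moves(delta_pos=[[-0.04,0.06,0],[-0.074,0.112,0],[-0.074,0.112,0],[-0.074,0.112,0],[-0.074,0.112,0],[-0.074,0.112,0],[-0.074,0.112,0],[-0.074,0.112,0]], dr=[[0,0,0],[0,0,0],[0,0,0],[0,0,0],[0,0,0],[0,0,0],[0,0,0],[0,0,0]], jaw=[0.4,0.4,0.4,0.4,0.4,0.4,0.4,0.4])

```text
time: 40.87
tool_pos: [0.4577, 0.0175, 0.1042]
tool_rot: [-3.142, 0.0, 1.472]
contact_force: [-1.0, -0.7, -1.0]
opening: 0.0466
grip_force: 25.0
```

Call:
apply_moves(delta_pos=[[0,0,0],[0,0,0],[0,0,0],[0,0,0]], dr=[[0,0,0],[0,0,0],[0,0,0],[0,0,0]], jaw=[0.4,0.4,0.4,0.4])

```text
time: 41.2
tool_pos: [0.4574, 0.0181, 0.1044]
tool_rot: [3.142, 0.0, 1.473]
contact_force: [0.3, -0.7, -1.2]
opening: 0.0466
grip_force: 25.0
```

Call:
apply_moves(delta_pos=[[0,0,-0.03],[0,0,-0.06],[0,0,-0.08],[0,0,-0.081],[0,0,-0.083],[0,0,-0.085],[0,0,-0.085],[0,0,-0.085]], dr=[[0,0,0],[0,0,0],[0,0,0],[0,0,0],[0,0,0],[0,0,0],[0,0,0],[0,0,0]], jaw=[0.4,0.4,0.4,0.4,0.4,0.4,0.4,0.4])

```text
time: 41.87
tool_pos: [0.4577, 0.0181, 0.0708]
tool_rot: [3.141, 0.0, 1.473]
contact_force: [-0.5, 0.1, -0.5]
opening: 0.0464
grip_force: 25.0
```

Call:
apply_moves(delta_pos=[[0,0,-0.001],[0,0,-0.002],[0,0,-0.003],[0,0,-0.004],[0,0,-0.004],[0,0,-0.004]], dr=[[0,0,0],[0,0,0],[0,0,0],[0,0,0],[0,0,0],[0,0,0]], jaw=[0.4,0.4,0.4,0.4,0.4,0.4])

```text
time: 42.37
tool_pos: [0.4574, 0.0181, 0.0688]
tool_rot: [-3.142, -0.0, 1.473]
contact_force: [-0.6, -0.3, -1.6]
opening: 0.0463
grip_force: 25.0
```

Call:
apply_moves(delta_pos=[[0,0,-0.001],[0,0,-0.002],[0,0,-0.003],[0,0,-0.004],[0,0,-0.004],[0,0,-0.004]], dr=[[0,0,0],[0,0,0],[0,0,0],[0,0,0],[0,0,0],[0,0,0]], jaw=[0.4,0.4,0.4,0.4,0.4,0.4])

```text
time: 42.87
tool_pos: [0.4574, 0.018, 0.0673]
tool_rot: [3.141, 0.0, 1.473]
contact_force: [-0.0, -0.3, -0.7]
opening: 0.0466
grip_force: 25.0
```

Call:
apply_moves(delta_pos=[[0,0,-0.001],[0,0,-0.002],[0,0,-0.003],[0,0,-0.003],[0,0,-0.003],[0,0,-0.003]], dr=[[0,0,0],[0,0,0],[0,0,0],[0,0,0],[0,0,0],[0,0,0]], jaw=[0.4,0.4,0.4,0.4,0.4,0.4])

```text
time: 43.37
tool_pos: [0.4573, 0.0181, 0.0659]
tool_rot: [-3.141, 0.0, 1.473]
contact_force: [-0.3, -3.0, 0.4]
opening: 0.0466
grip_force: 25.0
```

Call:
apply_moves(delta_pos=[[0,-0.001,-0.001],[0,-0.001,-0.002],[0,-0.001,-0.003],[0,-0.001,-0.003],[0,-0.001,-0.003],[0,-0.001,-0.003]], dr=[[0,0,0],[0,0,0],[0,0,0],[0,0,0],[0,0,0],[0,0,0]], jaw=[0.4,0.4,0.4,0.4,0.4,0.4])

```text
time: 43.87
tool_pos: [0.4573, 0.0178, 0.0648]
tool_rot: [-3.142, -0.0, 1.473]
contact_force: [-1.1, -1.0, 0.1]
opening: 0.0468
grip_force: 25.0
```

Call:
apply_moves(delta_pos=[[0,0,-0.001],[0,0,-0.002],[0,0,-0.003],[0,0,-0.003],[0,0,-0.003],[0,0,-0.003]], dr=[[0,0,0],[0,0,0],[0,0,0],[0,0,0],[0,0,0],[0,0,0]], jaw=[0.4,0.4,0.4,0.4,0.4,0.4])

```text
time: 44.37
tool_pos: [0.4574, 0.0178, 0.064]
tool_rot: [3.141, 0.0, 1.473]
contact_force: [-2.3, -0.1, 6.4]
opening: 0.0467
grip_force: 25.0
```

The same catch at the same depth in a different grip, so bushing 6 is a 20.5 too. It goes to the tray.

Call:
apply_moves(delta_pos=[[0,0,0.02],[0,0,0.06],[0,0,0.1],[0,0,0.138],[-0.03,0.08,0.138],[-0.06,0.18,0.138],[-0.09,0.28,0.138],[-0.12,0.38,0.138]], dr=[[0,0,0],[0,0,0],[0,0,0],[0,0,0],[0,0,0],[0,0,0.05],[0,0,0.1],[0,0,0.2]], jaw=[0.4,0.4,0.4,0.4,0.4,0.4,0.4,0.4])

```text
time: 45.03
tool_pos: [0.409, 0.171, 0.1194]
tool_rot: [3.14, -0.001, 1.572]
contact_force: [0.5, 1.1, -1.7]
opening: 0.0468
grip_force: 25.0
```

Call:
apply_moves(delta_pos=[[-0.02,0.08,0],[-0.037,0.14,0],[-0.037,0.14,0],[-0.037,0.14,-0.05],[-0.037,0.14,-0.11],[-0.037,0.14,-0.17],[-0.037,0.14,-0.222],[-0.037,0.14,-0.222]], dr=[[0,0,0],[0,0,0],[0,0,0],[0,0,0],[0,0,0],[0,0,0],[0,0,0],[0,0,0]], jaw=[0.4,0.4,0.4,0.4,0.4,0.4,0.4,0.4])

```text
time: 45.7
tool_pos: [0.3938, 0.2248, 0.0278]
tool_rot: [-3.138, 0.001, 1.572]
contact_force: [-0.1, 0.4, -1.4]
opening: 0.0467
grip_force: 25.2
```

Call:
apply_moves(delta_pos=[[0,0,-0.002],[0,0,-0.004],[0,0,-0.006],[0,0,-0.008],[0,0,-0.008],[0,0,-0.008]], dr=[[0,0,0],[0,0,0],[0,0,0],[0,0,0],[0,0,0],[0,0,0]], jaw=[0.4,0.4,0.4,0.4,0.4,0.4])

```text
time: 46.2
tool_pos: [0.3949, 0.2256, 0.0273]
tool_rot: [3.141, -0.0, 1.573]
contact_force: [0.3, 0.2, -1.0]
opening: 0.0471
grip_force: 25.2
```

Call:
apply_moves(delta_pos=[[0,0,-0.0025],[0,0,-0.0025],[0,0,-0.0025],[0,0,-0.002],[0,0,-0.001],[0,0,0.06],[0,0,0.14],[0,0,0.24]], dr=[[0,0,0],[0,0,0],[0,0,0],[0,0,0],[0,0,0],[0,0,0],[0,0,0],[0,0,0]], jaw=[0.4,0.4,0.63,0.63,0.63,0.63,0.63,0.63])

```text
time: 46.87
tool_pos: [0.3932, 0.2249, 0.1223]
tool_rot: [-3.137, 0.002, 1.573]
contact_force: [1.7, 0.2, -0.7]
opening: 0.0581
grip_force: 0.0
```

Call:
apply_moves(delta_pos=[[0.01,-0.08,0],[0.02,-0.16,0],[0.03,-0.24,0],[0.05,-0.33,0],[0.06,-0.42,0],[0.07,-0.51,0],[0.08,-0.6,0],[0.1,-0.68,0]], dr=[[0,0,0.15],[0,0,0.3],[0,0,0.45],[0,0,0.6],[0,0,0.75],[0,0,0.89],[0,0,0.89],[0,0,0.89]], jaw=[0.76,0.76,0.76,0.76,0.76,0.76,0.76,0.76])

```text
time: 47.53
tool_pos: [0.434, -0.0485, 0.1228]
tool_rot: [-3.141, -0.0, 2.018]
contact_force: [1.1, 0.5, 0.1]
opening: 0.07
grip_force: 0.0
```

Call:
apply_moves(delta_pos=[[0.01,-0.08,0],[0.02,-0.16,0],[0.03,-0.24,0],[0.05,-0.32,0],[0.06,-0.38,0],[0.06,-0.41,-0.02],[0.06,-0.41,-0.055],[0.06,-0.41,-0.055]], dr=[[0,0,0.15],[0,0,0.3],[0,0,0.45],[0,0,0.6],[0,0,0.75],[0,0,0.89],[0,0,0.89],[0,0,0.89]], jaw=[0.76,0.76,0.76,0.76,0.76,0.76,0.76,0.76])

```text
time: 48.2
tool_pos: [0.4573, -0.2107, 0.0987]
tool_rot: [-3.141, -0.004, 2.461]
contact_force: [0.3, 0.2, -0.3]
opening: 0.0699
grip_force: 0.0
```

Call:
apply_moves(delta_pos=[[0,0,0],[0,0,0],[0,0,0],[0,0,0],[0,0,0],[0,0,0],[0,0,0],[0,0,0]], dr=[[0,0,0],[0,0,0],[0,0,0],[0,0,0],[0,0,0],[0,0,0],[0,0,0],[0,0,0]], jaw=[0.76,0.76,0.76,0.76,0.76,0.76,0.76,0.76])

```text
time: 48.87
tool_pos: [0.4587, -0.2105, 0.1009]
tool_rot: [3.141, 0.0, 2.463]
contact_force: [0.6, -0.2, -0.0]
opening: 0.0694
grip_force: 0.0
```

```bash
python3 -c "
from fit import *
look('p1.png',.459,-.2105,-69)"
```

```text
pose [ 0.4587 -0.2105  0.1009] psi 2.4629 bushing [   0.4535   -0.2051 -158.8358] res 0.319
shares dx dy [-0.0131  0.0135] dz to .0205 -0.2011 dr -3.14
```

View pics/b_p1.png

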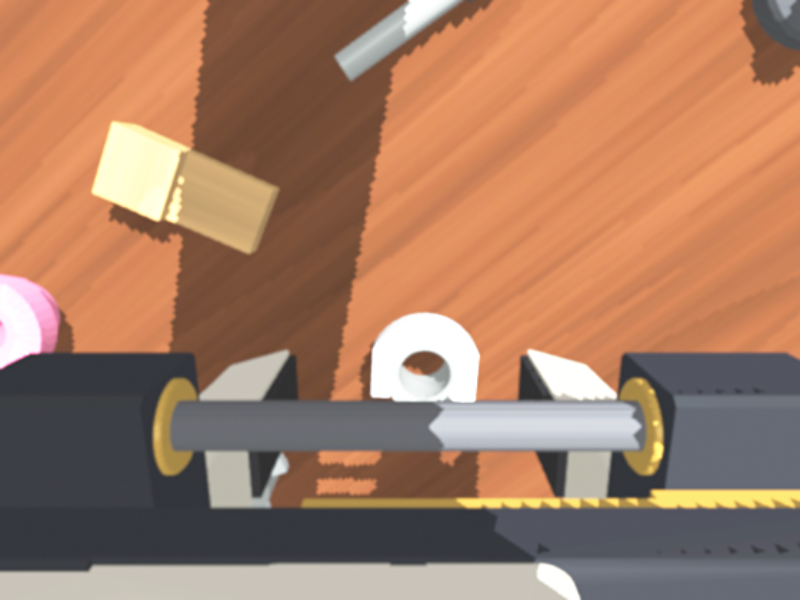

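The pin bushing 1 has been knocked: it now appears at about (425,372), half behind the bar, with its flats still parallel to the fingers. I place it from the arc top (425,313) and the sides (371 and 479).

Run:
```python
from fit import *
s=telemetry.observe();c=cam('wrist',s)
t=s['tool_pos']
p=back(c,np.array([(425,313),(371,372),(479,372)])*.7,.03);print(p.round(4),np.linalg.norm(p[1]-p[2]))
ax=np.array([np.cos(s['tool_rot'][2]),np.sin(s['tool_rot'][2])]) # tool x (towards camera = up in image)
ce=p[0,:2]-.026*ax;print('centre from arc',ce,'mid sides',(p[1]+p[2])[:2]/2)
print('shares',((ce-t[:2])/.4).round(4), t, s['tool_rot'])
```

```text
[[ 0.462  -0.2029  0.03  ]
 [ 0.4685 -0.2395  0.03  ]
 [ 0.4994 -0.2011  0.03  ]] 0.04929318773214662
centre from arc [ 0.48222302 -0.2191876 ] mid sides [ 0.4839369  -0.22026142]
shares [ 0.0588 -0.0218] [ 0.45869457 -0.21046095  0.10087741] [3.14150449e+00 1.07616636e-04 2.46293492e+00]
```

Call:
apply_moves(delta_pos=[[0.03,-0.01,0],[0.059,-0.022,0],[0.059,-0.022,0],[0.059,-0.022,0],[0.059,-0.022,0],[0.059,-0.022,0],[0.059,-0.022,0],[0.059,-0.022,0]], dr=[[0,0,0],[0,0,0],[0,0,0],[0,0,0],[0,0,0],[0,0,0],[0,0,0],[0,0,0]], jaw=[0.76,0.76,0.76,0.76,0.76,0.76,0.76,0.76])

```text
time: 49.58
tool_pos: [0.4819, -0.2192, 0.1009]
tool_rot: [3.142, -0.0, 2.463]
contact_force: [-0.4, -0.9, -0.5]
opening: 0.0702
grip_force: 0.0
```

```bash
python3 -c "
from fit import *
look('p1c.png',.4825,-.2194,-69)"
```

```text
pose [ 0.4819 -0.2192  0.1009] psi 2.4627 bushing [  0.4845  -0.2213 -67.449 ] res 0.051
shares dx dy [ 0.0065 -0.0053] dz to .0205 -0.2009 dr 0.051
```

Call:
apply_moves(delta_pos=[[0.0065,-0.005,-0.05],[0.0065,-0.005,-0.1],[0.0065,-0.005,-0.15],[0.0065,-0.005,-0.19],[0.0065,-0.005,-0.201],[0.0065,-0.005,-0.201],[0.0065,-0.005,-0.201]], dr=[[0,0,0.05],[0,0,0.05],[0,0,0.05],[0,0,0.05],[0,0,0.05],[0,0,0.05],[0,0,0.05]], jaw=[0.76,0.76,0.76,0.76,0.76,0.76,0.76])

```text
time: 50.22
tool_pos: [0.4851, -0.2215, 0.0209]
tool_rot: [3.141, 0.0, 2.488]
contact_force: [-0.2, 1.1, 0.0]
opening: 0.0698
grip_force: 0.0
```

Call:
apply_moves(delta_pos=[[0,0,0],[0,0,0],[0,0,0],[0,0,0],[0,0,0],[0,0,0],[0,0,0],[0,0,0]], dr=[[0,0,0],[0,0,0],[0,0,0],[0,0,0],[0,0,0],[0,0,0],[0,0,0],[0,0,0]], jaw=[0.4,0.4,0.4,0.4,0.4,0.4,0.4,0.4])

```text
time: 50.88
tool_pos: [0.4853, -0.2216, 0.021]
tool_rot: [3.141, 0.001, 2.488]
contact_force: [0.2, 0.5, 4.8]
opening: 0.0471
grip_force: 24.6
```

Call:
apply_moves(delta_pos=[[0,0,0.05],[0,0,0.1],[0,0.02,0.17],[-0.01,0.1,0.21],[-0.02,0.2,0.21],[-0.03,0.3,0.21],[-0.04,0.4,0.21],[-0.05,0.48,0.21]], dr=[[0,0,0],[0,0,0],[0,0,0],[0,0,0],[0,0,0],[0,0,0],[0,0,0],[0,0,0]], jaw=[0.4,0.4,0.4,0.4,0.4,0.4,0.4,0.4])

```text
time: 51.55
tool_pos: [0.4636, -0.0269, 0.1041]
tool_rot: [-3.141, -0.002, 2.488]
contact_force: [0.5, 0.0, -1.0]
opening: 0.0469
grip_force: 24.6
```

Call:
apply_moves(delta_pos=[[-0.01,0.06,0],[-0.018,0.118,0],[-0.018,0.118,0],[-0.018,0.118,0],[-0.018,0.118,0],[-0.018,0.118,0],[-0.018,0.118,0],[-0.018,0.118,0]], dr=[[0,0,0],[0,0,0],[0,0,0],[0,0,0],[0,0,0],[0,0,0],[0,0,0],[0,0,0]], jaw=[0.4,0.4,0.4,0.4,0.4,0.4,0.4,0.4])

```text
time: 52.22
tool_pos: [0.4578, 0.0171, 0.1043]
tool_rot: [-3.142, -0.0, 2.486]
contact_force: [-0.7, 0.6, -1.7]
opening: 0.0469
grip_force: 24.6
```

Call:
apply_moves(delta_pos=[[0,0,0],[0,0,0],[0,0,0],[0,0,0]], dr=[[0,0,0],[0,0,0],[0,0,0],[0,0,0]], jaw=[0.4,0.4,0.4,0.4])

```text
time: 52.55
tool_pos: [0.4577, 0.0178, 0.1044]
tool_rot: [3.141, 0.0, 2.488]
contact_force: [0.5, -0.2, -1.2]
opening: 0.047
grip_force: 24.6
```

Call:
apply_moves(delta_pos=[[0,0,-0.03],[0,0,-0.06],[0,0,-0.08],[0,0,-0.085],[0,0,-0.087],[0,0,-0.089],[0,0,-0.089],[0,0,-0.089]], dr=[[0,0,0],[0,0,0],[0,0,0],[0,0,0],[0,0,0],[0,0,0],[0,0,0],[0,0,0]], jaw=[0.4,0.4,0.4,0.4,0.4,0.4,0.4,0.4])

```text
time: 53.22
tool_pos: [0.458, 0.0179, 0.0692]
tool_rot: [3.141, 0.001, 2.488]
contact_force: [0.2, -0.4, -2.5]
opening: 0.0471
grip_force: 24.6
```

Call:
apply_moves(delta_pos=[[0,0,-0.001],[0,0,-0.002],[0,0,-0.003],[0,0,-0.004],[0,0,-0.005],[0,0,-0.006],[0,0,-0.006],[0,0,-0.006]], dr=[[0,0,0],[0,0,0],[0,0,0],[0,0,0],[0,0,0],[0,0,0],[0,0,0],[0,0,0]], jaw=[0.4,0.4,0.4,0.4,0.4,0.4,0.4,0.4])

```text
time: 53.88
tool_pos: [0.4576, 0.0179, 0.0664]
tool_rot: [3.142, -0.0, 2.488]
contact_force: [0.3, -0.4, -2.2]
opening: 0.0472
grip_force: 24.6
```

Call:
apply_moves(delta_pos=[[0,0,-0.001],[0,0,-0.002],[0,0,-0.003],[0,0,-0.004],[0,0,-0.004],[0,0,-0.004]], dr=[[0,0,0],[0,0,0],[0,0,0],[0,0,0],[0,0,0],[0,0,0]], jaw=[0.4,0.4,0.4,0.4,0.4,0.4])

```text
time: 54.38
tool_pos: [0.4576, 0.0179, 0.0648]
tool_rot: [3.142, -0.0, 2.488]
contact_force: [0.1, 0.5, -0.3]
opening: 0.0467
grip_force: 24.6
```

Call:
apply_moves(delta_pos=[[0,0,-0.001],[0,0,-0.002],[0,0,-0.003],[0,0,-0.003],[0,0,-0.003],[0,0,-0.003]], dr=[[0,0,0],[0,0,0],[0,0,0],[0,0,0],[0,0,0],[0,0,0]], jaw=[0.4,0.4,0.4,0.4,0.4,0.4])

```text
time: 54.88
tool_pos: [0.4577, 0.0179, 0.0636]
tool_rot: [3.142, 0.0, 2.488]
contact_force: [0.1, 0.1, -2.3]
opening: 0.0472
grip_force: 24.6
```

Call:
apply_moves(delta_pos=[[0,0,-0.001],[0,0,-0.002],[0,0,-0.002],[0,0,-0.002],[0,0,-0.002],[0,0,-0.002]], dr=[[0,0,0],[0,0,0],[0,0,0],[0,0,0],[0,0,0],[0,0,0]], jaw=[0.4,0.4,0.4,0.4,0.4,0.4])

```text
time: 55.38
tool_pos: [0.4577, 0.0179, 0.0628]
tool_rot: [3.141, 0.0, 2.488]
contact_force: [0.2, -0.0, -2.5]
opening: 0.0473
grip_force: 24.6
```

Call:
apply_moves(delta_pos=[[0,0,-0.002],[0,0,-0.004],[0,0,-0.006],[0,0,-0.008],[0,0,-0.01],[0,0,-0.01],[0,0,-0.01],[0,0,-0.01]], dr=[[0,0,0],[0,0,0],[0,0,0],[0,0,0],[0,0,0],[0,0,0],[0,0,0],[0,0,0]], jaw=[0.4,0.4,0.4,0.4,0.4,0.4,0.4,0.4])

```text
time: 56.05
tool_pos: [0.4577, 0.0179, 0.0588]
tool_rot: [3.141, 0.0, 2.488]
contact_force: [0.4, 0.1, -1.4]
opening: 0.0471
grip_force: 24.6
```

Call:
apply_moves(delta_pos=[[0,0,-0.01],[0,0,-0.02],[0,0,-0.03],[0,0,-0.04],[0,0,-0.05],[0,0,-0.06],[0,0,-0.06],[0,0,-0.06]], dr=[[0,0,0],[0,0,0],[0,0,0],[0,0,0],[0,0,0],[0,0,0],[0,0,0],[0,0,0]], jaw=[0.4,0.4,0.4,0.4,0.4,0.4,0.4,0.4])

```text
time: 56.72
tool_pos: [0.4575, 0.0179, 0.0345]
tool_rot: [-3.141, -0.001, 2.488]
contact_force: [1.3, 0.8, -1.9]
opening: 0.0466
grip_force: 24.6
```

Call:
apply_moves(delta_pos=[[0,0,-0.002],[0,0,-0.004],[0,0,-0.0055],[0,0,-0.0055],[0,0,-0.0055]], dr=[[0,0,0],[0,0,0],[0,0,0],[0,0,0],[0,0,0]], jaw=[0.4,0.4,0.4,0.4,0.4])

```text
time: 57.13
tool_pos: [0.458, 0.0178, 0.033]
tool_rot: [3.141, 0.001, 2.488]
contact_force: [-0.2, -0.1, 3.3]
opening: 0.0471
grip_force: 24.6
```

Bushing 1 slides down to the base, so it is a 24. It goes into hole 2, needing +59.4° of turn.

Call:
apply_moves(delta_pos=[[0,0,0.03],[0,0,0.06],[0,0,0.1],[0,0,0.15],[0,0,0.2],[0.05,0.05,0.22],[0.1,0.1,0.22],[0.15,0.15,0.22]], dr=[[0,0,0],[0,0,0],[0,0,0],[0,0,0],[0,0,0.2],[0,0,0.4],[0,0,0.6],[0,0,0.7]], jaw=[0.4,0.4,0.4,0.4,0.4,0.4,0.4,0.4])

```text
time: 57.8
tool_pos: [0.5187, 0.0785, 0.1215]
tool_rot: [3.141, 0.002, 2.842]
contact_force: [0.5, 0.2, -2.2]
opening: 0.0471
grip_force: 24.6
```

Call:
apply_moves(delta_pos=[[0.05,0.05,0],[0.1,0.1,0],[0.15,0.15,0],[0.2,0.2,0],[0.2655,0.2475,0],[0.2655,0.2475,0],[0.2655,0.2475,0],[0.2655,0.2475,0]], dr=[[0,0,0.2],[0,0,0.4],[0,0,0.6],[0,0,0.7],[0,0,0.7],[0,0,0.7],[0,0,0.7],[0,0,0.7]], jaw=[0.4,0.4,0.4,0.4,0.4,0.4,0.4,0.4])

```text
time: 58.47
tool_pos: [0.6229, 0.1766, 0.1197]
tool_rot: [-3.141, -0.002, -3.095]
contact_force: [-0.6, -0.3, -1.7]
opening: 0.0471
grip_force: 24.6
```

Call:
apply_moves(delta_pos=[[0,0,0],[0,0,0],[0,0,0],[0,0,0],[0,0,0],[0,0,0],[0,0,0],[0,0,0]], dr=[[0,0,0.2],[0,0,0.4],[0,0,0.6],[0,0,0.673],[0,0,0.673],[0,0,0.673],[0,0,0.673],[0,0,0.673]], jaw=[0.4,0.4,0.4,0.4,0.4,0.4,0.4,0.4])

```text
time: 59.13
tool_pos: [0.6237, 0.1766, 0.1207]
tool_rot: [3.141, -0.0, -2.76]
contact_force: [0.7, -0.9, -2.2]
opening: 0.0468
grip_force: 24.6
```

Call:
apply_moves(delta_pos=[[0,0,-0.03],[0,0,-0.06],[0,0,-0.09],[0,0,-0.09],[0,0,-0.09],[0,0,-0.09],[0,0,-0.09],[0,0,-0.09]], dr=[[0,0,0],[0,0,0],[0,0,0],[0,0,0],[0,0,0],[0,0,0],[0,0,0],[0,0,0]], jaw=[0.4,0.4,0.4,0.4,0.4,0.4,0.4,0.4])

```text
time: 59.8
tool_pos: [0.6243, 0.177, 0.0852]
tool_rot: [-3.141, 0.001, -2.759]
contact_force: [0.4, 0.6, -1.9]
opening: 0.047
grip_force: 24.6
```

Call:
apply_moves(delta_pos=[[0,0,-0.01],[0,0,-0.02],[0,0,-0.028],[0,0,-0.032],[0,0,-0.036],[0,0,-0.036],[0,0,-0.036],[0,0,-0.036]], dr=[[0,0,0],[0,0,0],[0,0,0],[0,0,0],[0,0,0],[0,0,0],[0,0,0],[0,0,0]], jaw=[0.4,0.4,0.4,0.4,0.4,0.4,0.4,0.4])

```text
time: 60.47
tool_pos: [0.624, 0.1769, 0.0703]
tool_rot: [3.142, 0.0, -2.759]
contact_force: [0.2, -0.2, -1.4]
opening: 0.0468
grip_force: 24.6
```

Call:
apply_moves(delta_pos=[[0,0,-0.002],[0,0,-0.004],[0,0,-0.006],[0,0,-0.008],[0,0,-0.01],[0,0,-0.012],[0,0,-0.012],[0,0,-0.012]], dr=[[0,0,0],[0,0,0],[0,0,0],[0,0,0],[0,0,0],[0,0,0],[0,0,0],[0,0,0]], jaw=[0.4,0.4,0.4,0.4,0.4,0.4,0.4,0.4])

```text
time: 61.13
tool_pos: [0.6238, 0.1769, 0.0653]
tool_rot: [3.141, -0.0, -2.759]
contact_force: [0.6, -0.3, -1.4]
opening: 0.047
grip_force: 24.6
```

Call:
apply_moves(delta_pos=[[0,0,-0.002],[0,0,-0.004],[0,0,-0.006],[0,0,-0.008],[0,0,-0.01],[0,0,-0.012],[0,0,-0.012],[0,0,-0.012]], dr=[[0,0,0],[0,0,0],[0,0,0],[0,0,0],[0,0,0],[0,0,0],[0,0,0],[0,0,0]], jaw=[0.4,0.4,0.4,0.4,0.4,0.4,0.4,0.4])

```text
time: 61.8
tool_pos: [0.6238, 0.1769, 0.0605]
tool_rot: [3.141, -0.0, -2.759]
contact_force: [0.4, -0.1, -2.0]
opening: 0.047
grip_force: 24.6
```

Going in freely. Seat it, then turn it clockwise.

Call:
apply_moves(delta_pos=[[0,0,-0.004],[0,0,-0.007],[0,0,-0.01],[0,0,-0.012],[0,0,-0.014],[0,0,-0.0155],[0,0,-0.0155],[0,0,-0.0155]], dr=[[0,0,0],[0,0,0],[0,0,0],[0,0,0],[0,0,0],[0,0,0],[0,0,0],[0,0,0]], jaw=[0.4,0.4,0.4,0.4,0.4,0.4,0.4,0.4])

```text
time: 62.47
tool_pos: [0.6239, 0.1769, 0.0552]
tool_rot: [3.142, 0.0, -2.759]
contact_force: [-3.8, -0.5, 5.4]
opening: 0.0467
grip_force: 24.6
```

Call:
apply_moves(delta_pos=[[0,0,0],[0,0,0],[0,0,0],[0,0,0],[0,0,0],[0,0,0],[0,0,0],[0,0,0]], dr=[[0,0,-0.15],[0,0,-0.3],[0,0,-0.45],[0,0,-0.6],[0,0,-0.75],[0,0,-0.9],[0,0,-1],[0,0,-1]], jaw=[0.4,0.4,0.4,0.4,0.4,0.4,0.4,0.4])

```text
time: 63.13
tool_pos: [0.6245, 0.177, 0.0552]
tool_rot: [3.141, 0.002, 3.022]
contact_force: [-1.3, -0.3, 5.0]
opening: 0.0469
grip_force: 24.7
```

Call:
apply_moves(delta_pos=[[0,0,0],[0,0,0],[0,0,0],[0,0,0],[0,0,0],[0,0,0],[0,0,0],[0,0,0]], dr=[[0,0,-0.15],[0,0,-0.3],[0,0,-0.45],[0,0,-0.6],[0,0,-0.75],[0,0,-0.9],[0,0,-1],[0,0,-1]], jaw=[0.4,0.4,0.4,0.4,0.4,0.4,0.4,0.4])

```text
time: 63.8
tool_pos: [0.6246, 0.177, 0.0552]
tool_rot: [3.14, 0.001, 2.524]
contact_force: [-1.0, 0.1, 5.6]
opening: 0.0472
grip_force: 24.7
```

Call:
apply_moves(delta_pos=[[0,0,0],[0,0,0],[0,0,0],[0,0,0],[0,0,0],[0,0,0],[0,0,0]], dr=[[0,0,-0.08],[0,0,-0.16],[0,0,-0.24],[0,0,-0.3],[0,0,-0.36],[0,0,-0.36],[0,0,-0.36]], jaw=[0.4,0.4,0.4,0.4,0.4,0.4,0.4])

```text
time: 64.38
tool_pos: [0.6242, 0.1773, 0.0552]
tool_rot: [3.14, 0.0, 2.347]
contact_force: [-2.0, 1.2, 6.6]
opening: 0.0464
grip_force: 24.7
```

```bash
python3 -c "
from h import *
s=telemetry.observe();print(s['torque'],s['contact_force'],s['tool_rot'])"
```

```text
[ 0.09682993  0.32254294 -0.031311  ] [-1.98821253  1.1523451   6.59245902] [3.14024980e+00 3.46869394e-04 2.34724396e+00]
```

Call:
apply_moves(delta_pos=[[0,0,0],[0,0,0],[0,0,0],[0,0,0],[0,0,0],[0,0,0]], dr=[[0,0,-0.04],[0,0,-0.08],[0,0,-0.08],[0,0,-0.08],[0,0,-0.08],[0,0,-0.08]], jaw=[0.4,0.4,0.4,0.4,0.4,0.4])

```text
time: 64.88
tool_pos: [0.6237, 0.1773, 0.0552]
tool_rot: [3.141, -0.0, 2.308]
contact_force: [-3.6, 0.4, 6.4]
opening: 0.047
grip_force: 24.7
```

```bash
python3 -c "
from h import *
s=telemetry.observe();print(s['torque'],s['contact_force'],s['tool_rot'])"
```

```text
[0.15116199 0.57787408 0.11517844] [-3.58390466  0.38397853  6.35254501] [ 3.14106498e+00 -1.23314293e-04  2.30763291e+00]
```

Call:
apply_moves(delta_pos=[[0,0,0],[0,0,0],[0,0,0],[0,0,0],[0,0,0],[0,0,0]], dr=[[0,0,-0.03],[0,0,-0.06],[0,0,-0.06],[0,0,-0.06],[0,0,-0.06],[0,0,-0.06]], jaw=[0.4,0.4,0.4,0.4,0.4,0.4])

```text
time: 65.38
tool_pos: [0.6236, 0.1771, 0.0552]
tool_rot: [-3.142, -0.0, 2.278]
contact_force: [-3.7, -0.1, 7.0]
opening: 0.0471
grip_force: 24.7
```

```bash
python3 -c "
from h import *
s=telemetry.observe();print(s['torque'],s['contact_force'],s['tool_rot'],s['tool_pos'])"
```

```text
[-0.0778233   0.64489117  0.25257591] [-3.661027   -0.09070827  6.95481071] [-3.14153456e+00 -1.30761343e-04  2.27785448e+00] [0.62358012 0.17705075 0.05516092]
```

Call:
apply_moves(delta_pos=[[0,0,0],[0,0,0],[0,0,0],[0,0,0],[0,0,0.03],[0,0,0.08],[0,0,0.13],[0,0,0.17]], dr=[[0,0,0],[0,0,0],[0,0,0],[0,0,0],[0,0,0],[0,0,0],[0,0,0],[0,0,0]], jaw=[0.7,0.7,0.7,0.7,0.7,0.7,0.7,0.7])

```text
time: 66.05
tool_pos: [0.6244, 0.177, 0.1247]
tool_rot: [3.14, 0.001, 2.275]
contact_force: [0.2, 1.0, 0.0]
opening: 0.0643
grip_force: 0.0
```

Call:
apply_moves(delta_pos=[[-0.02,-0.08,0],[-0.04,-0.16,0],[-0.07,-0.24,0],[-0.09,-0.32,0],[-0.11,-0.4,0],[-0.14,-0.48,0],[-0.17,-0.56,0],[-0.19,-0.64,0]], dr=[[0,0,-0.1],[0,0,-0.2],[0,0,-0.3],[0,0,-0.4],[0,0,-0.5],[0,0,-0.6],[0,0,-0.7],[0,0,-0.82]], jaw=[0.76,0.76,0.76,0.76,0.76,0.76,0.76,0.76])

```text
time: 66.72
tool_pos: [0.5469, -0.0805, 0.1233]
tool_rot: [3.141, 0.0, 1.862]
contact_force: [0.6, 0.1, 1.2]
opening: 0.0697
grip_force: 0.0
```

Call:
apply_moves(delta_pos=[[-0.02,-0.08,0],[-0.04,-0.16,0],[-0.07,-0.24,0],[-0.09,-0.32,0],[-0.11,-0.4,0],[-0.14,-0.48,0],[-0.17,-0.56,0],[-0.188,-0.633,0]], dr=[[0,0,-0.1],[0,0,-0.2],[0,0,-0.3],[0,0,-0.4],[0,0,-0.5],[0,0,-0.6],[0,0,-0.7],[0,0,-0.82]], jaw=[0.76,0.76,0.76,0.76,0.76,0.76,0.76,0.76])

```text
time: 67.38
tool_pos: [0.4716, -0.3343, 0.1233]
tool_rot: [3.141, 0.001, 1.452]
contact_force: [0.9, -0.5, -0.2]
opening: 0.0695
grip_force: 0.0
```

Call:
apply_moves(delta_pos=[[0,0,-0.02],[0,0,-0.04],[0,0,-0.055],[0,0,-0.055],[0,0,-0.055],[0,0,-0.055],[0,0,-0.055],[0,0,-0.055]], dr=[[0,0,-0.2],[0,0,-0.4],[0,0,-0.6],[0,0,-0.82],[0,0,-0.82],[0,0,-0.82],[0,0,-0.82],[0,0,-0.82]], jaw=[0.76,0.76,0.76,0.76,0.76,0.76,0.76,0.76])

```text
time: 68.05
tool_pos: [0.4729, -0.3324, 0.1009]
tool_rot: [3.141, 0.0, 1.047]
contact_force: [0.3, -0.3, -0.0]
opening: 0.0696
grip_force: 0.0
```

Call:
apply_moves(delta_pos=[[0,0,0],[0,0,0],[0,0,0],[0,0,0],[0,0,0],[0,0,0]], dr=[[0,0,0],[0,0,0],[0,0,0],[0,0,0],[0,0,0],[0,0,0]], jaw=[0.76,0.76,0.76,0.76,0.76,0.76])

```text
time: 68.55
tool_pos: [0.4726, -0.3323, 0.1004]
tool_rot: [3.142, 0.0, 1.044]
contact_force: [-0.2, -0.7, -0.7]
opening: 0.0699
grip_force: 0.0
```

```bash
python3 -c "
from fit import *
look('p3.png',.4725,-.332,30)"
```

```text
pose [ 0.4726 -0.3323  0.1004] psi 1.0445 bushing [ 0.4723 -0.3314 32.1948] res 0.066
shares dx dy [-0.0008  0.0022] dz to .0205 -0.1997 dr 0.082
```

Call:
apply_moves(delta_pos=[[-0.001,0.002,-0.05],[-0.001,0.002,-0.1],[-0.001,0.002,-0.15],[-0.001,0.002,-0.185],[-0.001,0.002,-0.2],[-0.001,0.002,-0.2],[-0.001,0.002,-0.2]], dr=[[0,0,0.06],[0,0,0.06],[0,0,0.06],[0,0,0.06],[0,0,0.06],[0,0,0.06],[0,0,0.06]], jaw=[0.76,0.76,0.76,0.76,0.76,0.76,0.76])

```text
time: 69.18
tool_pos: [0.4725, -0.3317, 0.0207]
tool_rot: [3.141, 0.0, 1.074]
contact_force: [-0.4, -0.5, 0.3]
opening: 0.0697
grip_force: 0.0
```

Call:
apply_moves(delta_pos=[[0,0,0],[0,0,0],[0,0,0],[0,0,0],[0,0,0],[0,0,0],[0,0,0],[0,0,0]], dr=[[0,0,0],[0,0,0],[0,0,0],[0,0,0],[0,0,0],[0,0,0],[0,0,0],[0,0,0]], jaw=[0.4,0.4,0.4,0.4,0.4,0.4,0.4,0.4])

```text
time: 69.85
tool_pos: [0.4726, -0.3318, 0.021]
tool_rot: [3.14, 0.0, 1.074]
contact_force: [-0.1, 0.2, 5.6]
opening: 0.0466
grip_force: 25.0
```

Call:
apply_moves(delta_pos=[[0,0,0.05],[0,0,0.1],[0,0.02,0.17],[0,0.1,0.21],[-0.01,0.19,0.21],[-0.01,0.28,0.21],[-0.02,0.37,0.21],[-0.02,0.46,0.21]], dr=[[0,0,0],[0,0,0],[0,0,0],[0,0,0],[0,0,0],[0,0,0],[0,0,0],[0,0,0]], jaw=[0.4,0.4,0.4,0.4,0.4,0.4,0.4,0.4])

```text
time: 70.52
tool_pos: [0.463, -0.1457, 0.104]
tool_rot: [-3.14, 0.0, 1.074]
contact_force: [1.1, 1.0, -2.5]
opening: 0.0465
grip_force: 25.0
```

Call:
apply_moves(delta_pos=[[-0.005,0.08,0],[-0.01,0.16,0],[-0.012,0.24,0],[-0.015,0.32,0],[-0.017,0.38,0],[-0.017,0.413,0],[-0.017,0.413,0],[-0.017,0.413,0]], dr=[[0,0,0],[0,0,0],[0,0,0],[0,0,0],[0,0,0],[0,0,0],[0,0,0],[0,0,0]], jaw=[0.4,0.4,0.4,0.4,0.4,0.4,0.4,0.4])

```text
time: 71.18
tool_pos: [0.4572, 0.0181, 0.1041]
tool_rot: [-3.141, 0.0, 1.076]
contact_force: [0.9, 0.0, -1.1]
opening: 0.0469
grip_force: 25.0
```

Call:
apply_moves(delta_pos=[[0,0,0],[0,0,0],[0,0,0],[0,0,0],[0,0,0],[0,0,0]], dr=[[0,0,0],[0,0,0],[0,0,0],[0,0,0],[0,0,0],[0,0,0]], jaw=[0.4,0.4,0.4,0.4,0.4,0.4])

```text
time: 71.68
tool_pos: [0.4575, 0.0173, 0.1044]
tool_rot: [3.142, 0.0, 1.074]
contact_force: [0.9, 0.5, -0.5]
opening: 0.0464
grip_force: 25.0
```

Shift y by +0.0015 share and lower.

Call:
apply_moves(delta_pos=[[0,0.0015,-0.03],[0,0.0015,-0.06],[0,0.0015,-0.08],[0,0.0015,-0.085],[0,0.0015,-0.087],[0,0.0015,-0.089],[0,0.0015,-0.089],[0,0.0015,-0.089]], dr=[[0,0,0],[0,0,0],[0,0,0],[0,0,0],[0,0,0],[0,0,0],[0,0,0],[0,0,0]], jaw=[0.4,0.4,0.4,0.4,0.4,0.4,0.4,0.4])

```text
time: 72.35
tool_pos: [0.4578, 0.0182, 0.0692]
tool_rot: [3.141, -0.0, 1.074]
contact_force: [-0.1, 0.8, -1.4]
opening: 0.047
grip_force: 25.0
```

Call:
apply_moves(delta_pos=[[0,0,-0.001],[0,0,-0.002],[0,0,-0.003],[0,0,-0.004],[0,0,-0.005],[0,0,-0.006],[0,0,-0.006],[0,0,-0.006]], dr=[[0,0,0],[0,0,0],[0,0,0],[0,0,0],[0,0,0],[0,0,0],[0,0,0],[0,0,0]], jaw=[0.4,0.4,0.4,0.4,0.4,0.4,0.4,0.4])

```text
time: 73.02
tool_pos: [0.4572, 0.0181, 0.0663]
tool_rot: [-3.141, 0.0, 1.074]
contact_force: [-2.0, -2.8, 0.2]
opening: 0.0466
grip_force: 25.0
```

Call:
apply_moves(delta_pos=[[0,0,-0.001],[0,0,-0.002],[0,0,-0.003],[0,0,-0.004],[0,0,-0.004],[0,0,-0.004]], dr=[[0,0,0],[0,0,0],[0,0,0],[0,0,0],[0,0,0],[0,0,0]], jaw=[0.4,0.4,0.4,0.4,0.4,0.4])

```text
time: 73.52
tool_pos: [0.4573, 0.0182, 0.0647]
tool_rot: [-3.141, 0.0, 1.074]
contact_force: [-2.2, -3.5, 1.4]
opening: 0.0468
grip_force: 25.0
```

Call:
apply_moves(delta_pos=[[0,0,-0.001],[0,0,-0.002],[0,0,-0.003],[0,0,-0.003],[0,0,-0.003],[0,0,-0.003]], dr=[[0,0,0],[0,0,0],[0,0,0],[0,0,0],[0,0,0],[0,0,0]], jaw=[0.4,0.4,0.4,0.4,0.4,0.4])

```text
time: 74.02
tool_pos: [0.4574, 0.0182, 0.064]
tool_rot: [3.141, 0.0, 1.074]
contact_force: [-4.0, -3.1, 7.3]
opening: 0.0467
grip_force: 25.0
```

Call:
apply_moves(delta_pos=[[0,0,0.005],[0,0,0.005],[-0.0015,-0.0015,0.005],[-0.0015,-0.0015,0.005],[-0.0015,-0.0015,0.005],[-0.0015,-0.0015,0.005]], dr=[[0,0,0],[0,0,0],[0,0,0],[0,0,0],[0,0,0],[0,0,0]], jaw=[0.4,0.4,0.4,0.4,0.4,0.4])

```text
time: 74.52
tool_pos: [0.4571, 0.0179, 0.0656]
tool_rot: [3.141, -0.0, 1.074]
contact_force: [-0.0, -0.3, -0.8]
opening: 0.0465
grip_force: 25.0
```

Call:
apply_moves(delta_pos=[[0,0,-0.002],[0,0,-0.004],[0,0,-0.005],[0,0,-0.005],[0,0,-0.005],[0,0,-0.005]], dr=[[0,0,0],[0,0,0],[0,0,0],[0,0,0],[0,0,0],[0,0,0]], jaw=[0.4,0.4,0.4,0.4,0.4,0.4])

```text
time: 75.02
tool_pos: [0.4572, 0.0178, 0.064]
tool_rot: [3.141, -0.001, 1.074]
contact_force: [-1.6, -0.5, 4.7]
opening: 0.0465
grip_force: 25.0
```

Call:
apply_moves(delta_pos=[[0,0,-0.001],[0,0,-0.002],[0,0,-0.002],[0,0,-0.002],[0,0,-0.002]], dr=[[0,0,0],[0,0,0],[0,0,0],[0,0,0],[0,0,0]], jaw=[0.4,0.4,0.4,0.4,0.4])

```text
time: 75.43
tool_pos: [0.4572, 0.0178, 0.0637]
tool_rot: [3.141, -0.001, 1.074]
contact_force: [-3.8, -0.4, 11.3]
opening: 0.0467
grip_force: 25.0
```

It caught again at the same depth once centred, so bushing 3 is a 20.5. It goes to the tray's left slot.

Call:
apply_moves(delta_pos=[[0,0,0.02],[0,0,0.06],[0,0,0.1],[0,0,0.14],[-0.02,0.08,0.14],[-0.04,0.17,0.14],[-0.06,0.26,0.14],[-0.08,0.35,0.14]], dr=[[0,0,0],[0,0,0],[0,0,0],[0,0,0],[0,0,0.1],[0,0,0.2],[0,0,0.3],[0,0,0.4]], jaw=[0.4,0.4,0.4,0.4,0.4,0.4,0.4,0.4])

```text
time: 76.1
tool_pos: [0.4245, 0.1591, 0.1192]
tool_rot: [3.141, -0.001, 1.275]
contact_force: [0.9, -1.1, -1.9]
opening: 0.0466
grip_force: 25.0
```

Call:
apply_moves(delta_pos=[[-0.02,0.09,0],[-0.04,0.18,0],[-0.06,0.27,0],[-0.08,0.36,0],[-0.095,0.44,0],[-0.103,0.4945,0],[-0.103,0.4945,0],[-0.103,0.4945,0]], dr=[[0,0,0.1],[0,0,0.2],[0,0,0.3],[0,0,0.4],[0,0,0.5],[0,0,0.6],[0,0,0.6],[0,0,0.6]], jaw=[0.4,0.4,0.4,0.4,0.4,0.4,0.4,0.4])

```text
time: 76.77
tool_pos: [0.3831, 0.3564, 0.1187]
tool_rot: [-3.141, 0.0, 1.576]
contact_force: [0.9, -0.9, -2.0]
opening: 0.0469
grip_force: 25.0
```

Call:
apply_moves(delta_pos=[[0,0,-0.05],[0,0,-0.1],[0,0,-0.15],[0,0,-0.2],[0,0,-0.222],[0,0,-0.222],[0,0,-0.222],[0,0,-0.222]], dr=[[0,0,0],[0,0,0],[0,0,0],[0,0,0],[0,0,0],[0,0,0],[0,0,0],[0,0,0]], jaw=[0.4,0.4,0.4,0.4,0.4,0.4,0.4,0.4])

```text
time: 77.43
tool_pos: [0.3845, 0.3555, 0.0311]
tool_rot: [3.14, -0.001, 1.573]
contact_force: [0.9, 0.4, -0.8]
opening: 0.0463
grip_force: 25.0
```

Call:
apply_moves(delta_pos=[[0,0,-0.002],[0,0,-0.004],[0,0,-0.006],[0,0,-0.008],[0,0,-0.008],[0,0,-0.008]], dr=[[0,0,0],[0,0,0],[0,0,0],[0,0,0],[0,0,0],[0,0,0]], jaw=[0.4,0.4,0.4,0.4,0.4,0.4])

```text
time: 77.93
tool_pos: [0.3838, 0.3556, 0.0271]
tool_rot: [3.141, -0.0, 1.574]
contact_force: [-1.2, -0.1, 0.7]
opening: 0.0465
grip_force: 25.0
```

Call:
apply_moves(delta_pos=[[0,0,-0.001],[0,0,-0.001],[0,0,-0.001],[0,0,0],[0,0,0],[0,0,0.06],[0,0,0.14],[0,0,0.24]], dr=[[0,0,0],[0,0,0],[0,0,0],[0,0,0],[0,0,0],[0,0,0],[0,0,0],[0,0,0]], jaw=[0.63,0.63,0.63,0.63,0.63,0.63,0.63,0.63])

```text
time: 78.6
tool_pos: [0.3824, 0.3545, 0.122]
tool_rot: [-3.137, 0.003, 1.574]
contact_force: [1.1, 0.7, 1.0]
opening: 0.0577
grip_force: 0.0
```

Call:
apply_moves(delta_pos=[[0.02,-0.08,0],[0.04,-0.16,0],[0.06,-0.24,0],[0.08,-0.32,0],[0.1,-0.4,0],[0.12,-0.48,0],[0.14,-0.56,0],[0.15,-0.6,0]], dr=[[0,0,0.1],[0,0,0.2],[0,0,0.3],[0,0,0.4],[0,0,0.5],[0,0,0.6],[0,0,0.7],[0,0,0.84]], jaw=[0.76,0.76,0.76,0.76,0.76,0.76,0.76,0.76])

```text
time: 79.27
tool_pos: [0.4443, 0.1126, 0.123]
tool_rot: [3.141, 0.001, 1.995]
contact_force: [-0.4, 0.0, 0.2]
opening: 0.0698
grip_force: 0.0
```

Call:
apply_moves(delta_pos=[[0.02,-0.08,0],[0.04,-0.16,0],[0.06,-0.24,0],[0.08,-0.32,0],[0.1,-0.4,0],[0.12,-0.48,0],[0.14,-0.56,0],[0.15,-0.6,0]], dr=[[0,0,0.1],[0,0,0.2],[0,0,0.3],[0,0,0.4],[0,0,0.5],[0,0,0.6],[0,0,0.7],[0,0,0.84]], jaw=[0.76,0.76,0.76,0.76,0.76,0.76,0.76,0.76])

```text
time: 79.93
tool_pos: [0.5045, -0.1281, 0.1229]
tool_rot: [-3.142, 0.002, 2.415]
contact_force: [0.5, -0.3, 1.0]
opening: 0.0694
grip_force: 0.0
```

Call:
apply_moves(delta_pos=[[0.02,-0.08,0],[0.04,-0.16,0],[0.06,-0.24,0],[0.08,-0.32,0],[0.1,-0.4,0],[0.12,-0.47,0],[0.128,-0.5,-0.03],[0.128,-0.5,-0.055]], dr=[[0,0,0.1],[0,0,0.2],[0,0,0.3],[0,0,0.4],[0,0,0.5],[0,0,0.6],[0,0,0.7],[0,0,0.84]], jaw=[0.76,0.76,0.76,0.76,0.76,0.76,0.76,0.76])

```text
time: 80.6
tool_pos: [0.5553, -0.3282, 0.1004]
tool_rot: [-3.14, 0.002, 2.834]
contact_force: [-0.3, 0.4, -0.4]
opening: 0.0697
grip_force: 0.0
```

Call:
apply_moves(delta_pos=[[0,0,0],[0,0,0],[0,0,0],[0,0,0],[0,0,0],[0,0,0],[0,0,0],[0,0,0]], dr=[[0,0,0],[0,0,0],[0,0,0],[0,0,0],[0,0,0],[0,0,0],[0,0,0],[0,0,0]], jaw=[0.76,0.76,0.76,0.76,0.76,0.76,0.76,0.76])

```text
time: 81.27
tool_pos: [0.555, -0.3244, 0.1011]
tool_rot: [-3.142, 0.0, 2.834]
contact_force: [0.3, 0.1, 0.2]
opening: 0.0698
grip_force: 0.0
```

```bash
python3 -c "
from fit import *
look('p4.png',.5552,-.324,-47)"
```

```text
pose [ 0.555  -0.3244  0.1011] psi 2.8343 bushing [  0.5561  -0.3226 -50.1794] res 0.047
shares dx dy [0.0027 0.0045] dz to .0205 -0.2015 dr -0.09
```

Call:
apply_moves(delta_pos=[[0.0025,0.0045,-0.05],[0.0025,0.0045,-0.1],[0.0025,0.0045,-0.15],[0.0025,0.0045,-0.19],[0.0025,0.0045,-0.2015],[0.0025,0.0045,-0.2015],[0.0025,0.0045,-0.2015]], dr=[[0,0,-0.07],[0,0,-0.07],[0,0,-0.07],[0,0,-0.07],[0,0,-0.07],[0,0,-0.07],[0,0,-0.07]], jaw=[0.76,0.76,0.76,0.76,0.76,0.76,0.76])

```text
time: 81.9
tool_pos: [0.5562, -0.323, 0.0208]
tool_rot: [-3.141, 0.001, 2.799]
contact_force: [-0.8, -0.3, -0.2]
opening: 0.0699
grip_force: 0.0
```

Call:
apply_moves(delta_pos=[[0,0,0],[0,0,0],[0,0,0],[0,0,0],[0,0,0],[0,0,0],[0,0,0],[0,0,0]], dr=[[0,0,0],[0,0,0],[0,0,0],[0,0,0],[0,0,0],[0,0,0],[0,0,0],[0,0,0]], jaw=[0.4,0.4,0.4,0.4,0.4,0.4,0.4,0.4])

```text
time: 82.57
tool_pos: [0.5562, -0.323, 0.0209]
tool_rot: [-3.141, 0.001, 2.799]
contact_force: [-0.3, 0.8, 5.2]
opening: 0.047
grip_force: 25.0
```

Call:
apply_moves(delta_pos=[[0,0,0.05],[0,0,0.1],[0,0.02,0.17],[-0.02,0.1,0.21],[-0.05,0.19,0.21],[-0.08,0.28,0.21],[-0.11,0.37,0.21],[-0.13,0.45,0.21]], dr=[[0,0,0],[0,0,0],[0,0,0],[0,0,0],[0,0,0],[0,0,0],[0,0,0],[0,0,0]], jaw=[0.4,0.4,0.4,0.4,0.4,0.4,0.4,0.4])

```text
time: 83.23
tool_pos: [0.5019, -0.1405, 0.1036]
tool_rot: [3.141, -0.002, 2.799]
contact_force: [0.4, 0.7, -1.3]
opening: 0.0468
grip_force: 25.0
```

Call:
apply_moves(delta_pos=[[-0.02,0.08,0],[-0.04,0.16,0],[-0.06,0.24,0],[-0.09,0.32,0],[-0.11,0.38,0],[-0.117,0.4015,0],[-0.117,0.4015,0],[-0.117,0.4015,0]], dr=[[0,0,0],[0,0,0],[0,0,0],[0,0,0],[0,0,0],[0,0,0],[0,0,0],[0,0,0]], jaw=[0.4,0.4,0.4,0.4,0.4,0.4,0.4,0.4])

```text
time: 83.9
tool_pos: [0.4574, 0.0176, 0.1042]
tool_rot: [-3.141, 0.0, 2.801]
contact_force: [0.1, -0.2, -1.1]
opening: 0.0464
grip_force: 25.0
```

Call:
apply_moves(delta_pos=[[0,0,0],[0,0,0],[0,0,0],[0,0,0],[0,0,0],[0,0,0]], dr=[[0,0,0],[0,0,0],[0,0,0],[0,0,0],[0,0,0],[0,0,0]], jaw=[0.4,0.4,0.4,0.4,0.4,0.4])

```text
time: 84.4
tool_pos: [0.4571, 0.0176, 0.1042]
tool_rot: [3.142, -0.0, 2.799]
contact_force: [-0.0, -0.0, -1.2]
opening: 0.0465
grip_force: 25.0
```

Call:
apply_moves(delta_pos=[[0.0005,0.0005,-0.03],[0.0005,0.0005,-0.06],[0.0005,0.0005,-0.08],[0.0005,0.0005,-0.085],[0.0005,0.0005,-0.087],[0.0005,0.0005,-0.089],[0.0005,0.0005,-0.089],[0.0005,0.0005,-0.089]], dr=[[0,0,0],[0,0,0],[0,0,0],[0,0,0],[0,0,0],[0,0,0],[0,0,0],[0,0,0]], jaw=[0.4,0.4,0.4,0.4,0.4,0.4,0.4,0.4])

```text
time: 85.07
tool_pos: [0.4576, 0.0181, 0.069]
tool_rot: [3.141, 0.001, 2.799]
contact_force: [-0.1, 0.6, -1.4]
opening: 0.0465
grip_force: 25.0
```

Call:
apply_moves(delta_pos=[[0,0,-0.001],[0,0,-0.002],[0,0,-0.003],[0,0,-0.004],[0,0,-0.005],[0,0,-0.006],[0,0,-0.006],[0,0,-0.006]], dr=[[0,0,0],[0,0,0],[0,0,0],[0,0,0],[0,0,0],[0,0,0],[0,0,0],[0,0,0]], jaw=[0.4,0.4,0.4,0.4,0.4,0.4,0.4,0.4])

```text
time: 85.73
tool_pos: [0.4572, 0.0181, 0.0662]
tool_rot: [3.142, -0.0, 2.799]
contact_force: [0.6, -0.3, -1.4]
opening: 0.0468
grip_force: 25.0
```

Call:
apply_moves(delta_pos=[[0,0,-0.001],[0,0,-0.002],[0,0,-0.003],[0,0,-0.004],[0,0,-0.004],[0,0,-0.004]], dr=[[0,0,0],[0,0,0],[0,0,0],[0,0,0],[0,0,0],[0,0,0]], jaw=[0.4,0.4,0.4,0.4,0.4,0.4])

```text
time: 86.23
tool_pos: [0.4572, 0.0181, 0.0646]
tool_rot: [3.142, -0.0, 2.799]
contact_force: [0.4, -0.0, -2.3]
opening: 0.0466
grip_force: 25.0
```

Call:
apply_moves(delta_pos=[[0,0,-0.001],[0,0,-0.002],[0,0,-0.003],[0,0,-0.003],[0,0,-0.003],[0,0,-0.003]], dr=[[0,0,0],[0,0,0],[0,0,0],[0,0,0],[0,0,0],[0,0,0]], jaw=[0.4,0.4,0.4,0.4,0.4,0.4])

```text
time: 86.73
tool_pos: [0.4573, 0.0181, 0.0634]
tool_rot: [3.142, 0.0, 2.799]
contact_force: [0.1, 0.4, -1.6]
opening: 0.0461
grip_force: 25.0
```

Call:
apply_moves(delta_pos=[[0,0,-0.003],[0,0,-0.006],[0,0,-0.009],[0,0,-0.012],[0,0,-0.012],[0,0,-0.012],[0,0,-0.012]], dr=[[0,0,0],[0,0,0],[0,0,0],[0,0,0],[0,0,0],[0,0,0],[0,0,0]], jaw=[0.4,0.4,0.4,0.4,0.4,0.4,0.4])

```text
time: 87.32
tool_pos: [0.4573, 0.0181, 0.0586]
tool_rot: [3.142, -0.0, 2.799]
contact_force: [-0.5, -0.4, -1.2]
opening: 0.0467
grip_force: 25.0
```

Call:
apply_moves(delta_pos=[[0,0,-0.01],[0,0,-0.02],[0,0,-0.03],[0,0,-0.04],[0,0,-0.05],[0,0,-0.06],[0,0,-0.06],[0,0,-0.06]], dr=[[0,0,0],[0,0,0],[0,0,0],[0,0,0],[0,0,0],[0,0,0],[0,0,0],[0,0,0]], jaw=[0.4,0.4,0.4,0.4,0.4,0.4,0.4,0.4])

```text
time: 87.98
tool_pos: [0.4571, 0.0181, 0.0343]
tool_rot: [-3.142, -0.001, 2.799]
contact_force: [-0.9, -0.0, -0.9]
opening: 0.0464
grip_force: 25.0
```

Call:
apply_moves(delta_pos=[[0,0,-0.002],[0,0,-0.004],[0,0,-0.005],[0,0,-0.005],[0,0,-0.005]], dr=[[0,0,0],[0,0,0],[0,0,0],[0,0,0],[0,0,0]], jaw=[0.4,0.4,0.4,0.4,0.4])

```text
time: 88.4
tool_pos: [0.4575, 0.0181, 0.0329]
tool_rot: [3.141, 0.001, 2.799]
contact_force: [-0.4, -0.4, 1.5]
opening: 0.0465
grip_force: 25.0
```

Bushing 4 is a 24. It goes into hole 3.

Call:
apply_moves(delta_pos=[[0,0,0.03],[0,0,0.06],[0,0,0.1],[0,0,0.15],[0,0,0.2],[0.05,0.06,0.22],[0.1,0.13,0.22],[0.15,0.2,0.22]], dr=[[0,0,0],[0,0,0],[0,0,0],[0,0,0],[0,0,0.2],[0,0,0.4],[0,0,0.6],[0,0,0.75]], jaw=[0.4,0.4,0.4,0.4,0.4,0.4,0.4,0.4])

```text
time: 89.07
tool_pos: [0.5184, 0.0988, 0.1217]
tool_rot: [3.142, 0.002, -3.106]
contact_force: [0.9, -0.6, -2.2]
opening: 0.0465
grip_force: 25.0
```

Call:
apply_moves(delta_pos=[[0.05,0.07,0],[0.1,0.14,0],[0.15,0.21,0],[0.2,0.28,0],[0.25,0.34,0],[0.2965,0.408,0],[0.2965,0.408,0],[0.2965,0.408,0]], dr=[[0,0,0.2],[0,0,0.4],[0,0,0.6],[0,0,0.701],[0,0,0.701],[0,0,0.701],[0,0,0.701],[0,0,0.701]], jaw=[0.4,0.4,0.4,0.4,0.4,0.4,0.4,0.4])

```text
time: 89.73
tool_pos: [0.6356, 0.2625, 0.1191]
tool_rot: [3.141, -0.002, -2.756]
contact_force: [-0.1, -0.3, -0.9]
opening: 0.0461
grip_force: 25.0
```

Call:
apply_moves(delta_pos=[[0,0,0],[0,0,0],[0,0,0],[0,0,-0.03],[0,0,-0.06],[0,0,-0.09],[0,0,-0.09],[0,0,-0.09]], dr=[[0,0,0],[0,0,0],[0,0,0],[0,0,0],[0,0,0],[0,0,0],[0,0,0],[0,0,0]], jaw=[0.4,0.4,0.4,0.4,0.4,0.4,0.4,0.4])

```text
time: 90.4
tool_pos: [0.6349, 0.2609, 0.0827]
tool_rot: [3.141, -0.003, -2.759]
contact_force: [0.6, -0.3, -1.4]
opening: 0.0464
grip_force: 25.0
```

Call:
apply_moves(delta_pos=[[0,0,0],[0,0,0],[0,0,0],[0,0,0],[0,0,0],[0,0,0]], dr=[[0,0,0],[0,0,0],[0,0,0],[0,0,0],[0,0,0],[0,0,0]], jaw=[0.4,0.4,0.4,0.4,0.4,0.4])

```text
time: 90.9
tool_pos: [0.636, 0.2613, 0.0849]
tool_rot: [3.142, 0.0, -2.758]
contact_force: [-0.1, -0.1, -1.6]
opening: 0.0468
grip_force: 25.0
```

Call:
apply_moves(delta_pos=[[0,0,-0.01],[0,0,-0.02],[0,0,-0.028],[0,0,-0.032],[0,0,-0.036],[0,0,-0.036],[0,0,-0.036],[0,0,-0.036]], dr=[[0,0,0],[0,0,0],[0,0,0],[0,0,0],[0,0,0],[0,0,0],[0,0,0],[0,0,0]], jaw=[0.4,0.4,0.4,0.4,0.4,0.4,0.4,0.4])

```text
time: 91.57
tool_pos: [0.636, 0.2613, 0.0704]
tool_rot: [3.142, 0.0, -2.758]
contact_force: [0.3, -0.0, -1.8]
opening: 0.0466
grip_force: 25.0
```

Call:
apply_moves(delta_pos=[[0,0,-0.002],[0,0,-0.004],[0,0,-0.006],[0,0,-0.008],[0,0,-0.01],[0,0,-0.012],[0,0,-0.012],[0,0,-0.012]], dr=[[0,0,0],[0,0,0],[0,0,0],[0,0,0],[0,0,0],[0,0,0],[0,0,0],[0,0,0]], jaw=[0.4,0.4,0.4,0.4,0.4,0.4,0.4,0.4])

```text
time: 92.23
tool_pos: [0.6358, 0.2613, 0.0653]
tool_rot: [3.141, -0.0, -2.758]
contact_force: [-0.2, 0.2, -0.9]
opening: 0.0467
grip_force: 25.0
```

Call:
apply_moves(delta_pos=[[0,0,-0.002],[0,0,-0.004],[0,0,-0.006],[0,0,-0.008],[0,0,-0.01],[0,0,-0.012],[0,0,-0.012],[0,0,-0.012]], dr=[[0,0,0],[0,0,0],[0,0,0],[0,0,0],[0,0,0],[0,0,0],[0,0,0],[0,0,0]], jaw=[0.4,0.4,0.4,0.4,0.4,0.4,0.4,0.4])

```text
time: 92.9
tool_pos: [0.6359, 0.2613, 0.0606]
tool_rot: [3.142, -0.0, -2.758]
contact_force: [-0.1, 1.0, -2.9]
opening: 0.0466
grip_force: 25.0
```

Call:
apply_moves(delta_pos=[[0,0,-0.004],[0,0,-0.007],[0,0,-0.01],[0,0,-0.012],[0,0,-0.014],[0,0,-0.0155],[0,0,-0.0155],[0,0,-0.0155]], dr=[[0,0,0],[0,0,0],[0,0,0],[0,0,0],[0,0,0],[0,0,0],[0,0,0],[0,0,0]], jaw=[0.4,0.4,0.4,0.4,0.4,0.4,0.4,0.4])

```text
time: 93.57
tool_pos: [0.6359, 0.2613, 0.0551]
tool_rot: [3.142, 0.0, -2.758]
contact_force: [-3.6, -1.3, 4.4]
opening: 0.0465
grip_force: 25.0
```

Call:
apply_moves(delta_pos=[[0,0,0],[0,0,0],[0,0,0],[0,0,0],[0,0,0],[0,0,0],[0,0,0],[0,0,0]], dr=[[0,0,-0.15],[0,0,-0.3],[0,0,-0.45],[0,0,-0.6],[0,0,-0.75],[0,0,-0.9],[0,0,-1],[0,0,-1]], jaw=[0.4,0.4,0.4,0.4,0.4,0.4,0.4,0.4])

```text
time: 94.23
tool_pos: [0.6363, 0.2615, 0.055]
tool_rot: [3.141, 0.001, 3.023]
contact_force: [-1.2, -0.6, 4.0]
opening: 0.0467
grip_force: 25.0
```

Call:
apply_moves(delta_pos=[[0,0,0],[0,0,0],[0,0,0],[0,0,0],[0,0,0],[0,0,0],[0,0,0],[0,0,0]], dr=[[0,0,-0.15],[0,0,-0.3],[0,0,-0.45],[0,0,-0.6],[0,0,-0.75],[0,0,-0.9],[0,0,-1],[0,0,-1]], jaw=[0.4,0.4,0.4,0.4,0.4,0.4,0.4,0.4])

```text
time: 94.9
tool_pos: [0.6364, 0.2616, 0.055]
tool_rot: [3.14, 0.001, 2.525]
contact_force: [-0.9, -0.3, 4.7]
opening: 0.0468
grip_force: 25.0
```

Call:
apply_moves(delta_pos=[[0,0,0],[0,0,0],[0,0,0],[0,0,0],[0,0,0],[0,0,0],[0,0,0],[0,0,0]], dr=[[0,0,-0.08],[0,0,-0.16],[0,0,-0.24],[0,0,-0.3],[0,0,-0.36],[0,0,-0.4],[0,0,-0.4],[0,0,-0.4]], jaw=[0.4,0.4,0.4,0.4,0.4,0.4,0.4,0.4])

```text
time: 95.57
tool_pos: [0.6362, 0.2617, 0.055]
tool_rot: [3.14, 0.0, 2.328]
contact_force: [-1.0, 0.6, 4.9]
opening: 0.0469
grip_force: 25.0
```

```bash
python3 -c "
from h import *
s=telemetry.observe();print(s['torque'],s['contact_force'],s['tool_rot'],s['tool_pos'])"
```

```text
[0.14348947 0.22315517 0.01759751] [-1.03627284  0.59723614  4.8518566 ] [3.14008070e+00 3.17538213e-04 2.32802074e+00] [0.63623435 0.26170398 0.05501823]
```

Call:
apply_moves(delta_pos=[[0,0,0],[0,0,0],[0,0,0],[0,0,0],[0,0,0],[0,0,0]], dr=[[0,0,-0.03],[0,0,-0.06],[0,0,-0.1],[0,0,-0.1],[0,0,-0.1],[0,0,-0.1]], jaw=[0.4,0.4,0.4,0.4,0.4,0.4])

```text
time: 96.07
tool_pos: [0.6356, 0.2619, 0.055]
tool_rot: [3.141, -0.001, 2.278]
contact_force: [-3.9, 1.5, 6.7]
opening: 0.0468
grip_force: 25.0
```

```bash
python3 -c "
from h import *
s=telemetry.observe();print(s['torque'],s['contact_force'],s['tool_rot'],s['tool_pos'])"
```

```text
[0.21791764 0.61396853 0.09134023] [-3.93823615  1.52055034  6.70491667] [ 3.14108970e+00 -6.19262989e-04  2.27847726e+00] [0.63557391 0.26189572 0.0550375 ]
```

Call:
apply_moves(delta_pos=[[0,0,0],[0,0,0],[0,0,0],[0,0,0],[0,0,0]], dr=[[0,0,-0.03],[0,0,-0.06],[0,0,-0.06],[0,0,-0.06],[0,0,-0.06]], jaw=[0.4,0.4,0.4,0.4,0.4])

```text
time: 96.48
tool_pos: [0.6352, 0.2619, 0.055]
tool_rot: [-3.141, -0.001, 2.249]
contact_force: [-5.7, 1.1, 7.8]
opening: 0.0468
grip_force: 25.0
```

```bash
python3 -c "
from h import *
s=telemetry.observe();print(s['torque'],s['contact_force'],s['tool_rot'],s['tool_pos'])"
```

```text
[0.1391412  0.75592197 0.2243914 ] [-5.66736387  1.12968165  7.76865406] [-3.14136998e+00 -8.88940530e-04  2.24881133e+00] [0.63524628 0.26187744 0.0550317 ]
```

Call:
apply_moves(delta_pos=[[0,0,0],[0,0,0],[0,0,0],[0,0,0],[0,0,0.03],[0,0,0.1],[0,0,0.2],[0,-0.05,0.3]], dr=[[0,0,0],[0,0,0],[0,0,0],[0,0,0],[0,0,0],[0,0,0],[0,0,0],[0,0,0]], jaw=[0.7,0.7,0.7,0.7,0.7,0.7,0.7,0.7])

```text
time: 97.15
tool_pos: [0.6351, 0.2451, 0.1733]
tool_rot: [3.141, -0.001, 2.248]
contact_force: [1.3, 0.5, 0.0]
opening: 0.0639
grip_force: 0.0
```

Call:
apply_moves(delta_pos=[[0,-0.05,0.1],[0,-0.1,0.2],[0,-0.17,0.2],[0,-0.22,0.2],[0,-0.22,0.2],[0,-0.22,0.2],[0,-0.22,0.2],[0,-0.22,0.2]], dr=[[0,0,0.2],[0,0,0.4],[0,0,0.6],[0,0,0.8],[0,0,0.9],[0,0,0.9],[0,0,0.9],[0,0,0.9]], jaw=[1,1,1,1,1,1,1,1])

```text
time: 97.82
tool_pos: [0.6358, 0.1552, 0.2519]
tool_rot: [3.141, -0.0, 2.694]
contact_force: [-1.1, -0.9, 0.4]
opening: 0.092
grip_force: 0.0
```

Call:
apply_moves(delta_pos=[[0,0,0],[0,0,0],[0,0,0],[0,0,0],[0,0,0],[0,0,0],[0,0,0],[0,0,0]], dr=[[0,0,0.2],[0,0,0.4],[0,0,0.6],[0,0,0.8],[0,0,0.8],[0,0,0.8],[0,0,0.8],[0,0,0.8]], jaw=[1,1,1,1,1,1,1,1])

```text
time: 98.48
tool_pos: [0.6358, 0.155, 0.2516]
tool_rot: [3.141, -0.0, 3.093]
contact_force: [-0.3, 1.0, -0.0]
opening: 0.0921
grip_force: 0.0
```

Run:
```python
from fit import *
im,c,s=shot('wrist','j.png');print(s['tool_pos'],s['tool_rot'])
H=[(.6122,.0925),(.6242,.1768),(.6361,.2612)]
def crop(x,y,z,h=.042,n=266):return rectify(im,c,x-h,x+h,y-h,y+h,z,2*h/n)[:n,:n]
a=np.hstack([crop(x,y,.082) for x,y in H[::-1]])
ti=shot('top')[0]
b=np.hstack([rectify(ti,cam('top'),.31,.47,.17,.41,.036,.0009),np.zeros((178,1,3),np.uint8)])
b=cv2.resize(b,(400,266));sd=shot('side')[0][130:260,80:275];sd=cv2.resize(sd,(398,266))
cv2.imwrite('pics/jm.png',np.vstack([a,np.hstack([b,sd])]))
for x,y in H:
    p,f=fit(im,c,x,y,-74,zb=.034,span=12);print(p.round(4),round(f,3))
```

```text
[0.6358043  0.15499563 0.25160217] [ 3.14146059e+00 -1.53195957e-04  3.09297364e+00]
[0.6308 0.069  1.4922] 0.402
[   0.6374    0.197  -120.089 ] 0.466
[ 0.6834  0.307  38.7221] 0.257
```

View pics/jm.png

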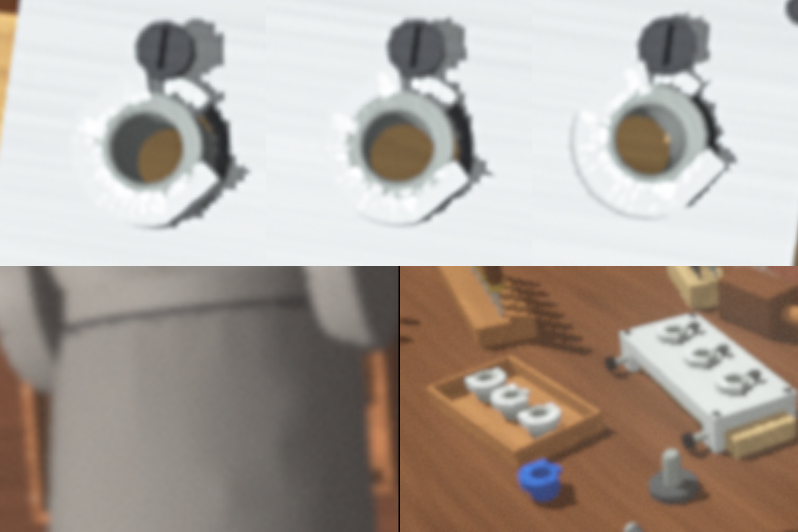

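All three bushings in the jig have their ledges under the screw heads: crop centres (152,148), (402,148) and (650,140), with equal notch angles. The three undersize ones stand upright in the tray, and the robot is clear of everything. Handing in.

```bash
python3 -c "
from cell import job
print(job.hand_in())"
```

```text
the job is handed in; nothing more can be done
None
```

I handed the job in at about 98 s. Three bushings slid fully down the gauge pin and are seated in the three jig holes, turned clockwise to their stops. The other three caught on the pin and stand upright in the tray. The system returned no verdict. The undersize ones caught with the foot about 10 mm below the pin tip instead of the stated 5 mm, at the same depth all three times, and while confirming this I pressed with at most about 15 N.

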